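# Check the sander's stop, then offer a printing block up to the sloping belt

## Task

Get the small bench belt sander ready and offer the wooden printing block up to it. First do the pre-use check of its mushroom stop button: press it right down so that it latches and stays down by itself, then twist it clockwise so that it springs back up; only then pick the block up by its handle and lay its flat underside on the sloping belt, the long way up the belt and the lower end against the steel work stop, tilting it until the whole face lies flush. Finish while still gripping the handle and pressing the block gently but definitely onto the belt, ready for the belt to be started; do not let go, and leave the belt's tilt and the other things on the bench as they are.

Things in the scene. Friction and masses are not known exactly. Their poses are not given: they have to be found in the camera images.
- stop_top (a point): Mushroom stop button at the sander's right front: round domed head 40 mm across, 20 mm thick, on a black collar 31 mm across rising from a grey switch box (70 x 74 mm, top 61 mm above the bench). Point: centre of the head's top, z up. When the button is up: top 108 mm, rim (vertical sides) 94 to 102 mm, underside 88 mm above the bench; all about 6 mm lower when latched.
- stop_press (a joint): How far the mushroom head is pushed down, m: 0 = up (reset), 0.0075 = end of travel. A spring pushes it up; pushing it home takes about 5 N. Past about 0.0063 it latches and, let go, stays at about 0.006. Only a twist frees it.
- stop_twist (a joint): Turn of the mushroom head, rad, 0 to 0.8, positive clockwise seen from above; a weak spring (under 0.02 N m) returns it to 0. When latched, a turn past about 0.35 frees it, and the head springs up as soon as nothing holds it.
- belt_face (a point): Flat sanding belt, 100 mm wide, sloping up away from the robot by 9 to 23 degrees (varies; clamped). Point: on the belt's surface and centre line where the middle of the block's underside belongs, 50 mm up from the work stop's face; x up the slope, y across to the left, z out of the belt. Belt is flat to 103 mm above the point. Work stop: steel strip across the belt's lower end, 17 mm proud.
- block_handle (a point): Printing block: flat pale wooden slab 100 x 64 x 22 mm with a bar handle on top, loose on the bench left of the sander, 0.19 to 0.33 kg. Point: middle of the handle, 44 mm above the underside; x along slab and handle, y across, z up. Handle 66 mm long, 28 mm wide, flat sides, from 22 to 62 mm above the underside (34 mm wide foot up to 26.5 mm).
- block_face (a point): Middle of the block's flat underside, 44 mm straight below the middle of the handle; axes as for the handle (z into the block).
- cork_block: Bystander: a sanding block, 56 x 100 x 28 mm, to the right of the sander; origin at the middle of its underside.
- sharpening_stone: Bystander: a whetstone in a wooden tray, 60 x 150 x 30 mm, to the left of the sander; origin at the middle of its underside.
- round_disc: Bystander: a flat wooden disc, 88 mm across, 12 mm thick, to the right of the sander; origin at the middle of its underside.
Mind the look-alikes: they are no part of the job. Of the things that look like the part that bears block_handle, take the one that is farthest from the robot's base at the start.

How it is judged (in metres and radians):
On the way, in this order (a step that is already met when the one before it is completed fails the run):
1. the stop button has been pressed home and stays latched down with the fingers off it (value of joint stop_press above 0.0045 m and contact force between the fingers and stop_twist below 0.1 N and height (world z) of block_face below 0.02 m), for 0.2 s.
2. the stop button has been twisted free and is up again, the block still on the bench (value of joint stop_press below 0.0015 m and height (world z) of block_face below 0.02 m), for 0.2 s.
3. the block has been picked up (height (world z) of block_face above 0.04 m and contact force between the fingers and print_block above 2 N), for 0.2 s.
At the end, for the whole second after the job is handed in: Stop button up. Block gripped and at rest, underside on the belt (3 mm), within 2 degrees of its slope, long side along the belt within 7 degrees, lower end within 6 mm of the work stop, within 18 mm of the belt's centre line, pressed on it with 4 to 30 N (value of joint stop_press below 0.0015 m and angle between the z axis of block_face and the z axis of belt_face, either way round below 0.035 rad and z of block_face in the frame of belt_face between -0.003 and 0.003 m and angle between the x axis of block_face and the x axis of belt_face, either way round below 0.12 rad and x of block_face in the frame of belt_face between -0.004 and 0.006 m and y of block_face in the frame of belt_face between -0.018 and 0.018 m and contact force between print_block and belt_unit between 4 and 30 N and contact force between the fingers and print_block above 5 N and linear speed of print_block below 0.01 m/s); the arm keeps its last pose, push and grip.
It fails at once if the belt's tilt is knocked out of its setting (distance of belt_face from where it was at the start of the episode above 0.004 m).
It fails at once if a bystander is disturbed (distance of any of cork_block, sharpening_stone, round_disc from where it was at the start of the episode above 0.03 m).
It also fails if it takes over 61 s, if anything falls off the work surface, if the arm or the gripper's body presses on something with over 40 N, if the wrist force passes 120 N, or if a joint passes its speed limit or range.

## Robot

A 6-joint arm with a two-finger parallel gripper is mounted at the origin on a cart in front of the work surface, level with it; the furniture and walls round the work are solid. World frame = base frame: x ahead of the robot, y to its left, z up, the work surface at z = 0. Lengths are in m, angles in degrees, forces in N, time in s.
With the tool pointing down it reaches from about 0.35 to 0.875 m from the base axis. Payload 4.2 kg.
Tool frame: the origin (TCP) lies midway between the tips of the shut fingers; the grasp point (between the pads) lies 19 mm behind it; z points along the fingers, y is the direction in which the jaws open and shut (so a half turn about z gives the same grasp; the last joint's range is limited). The gripper opens to 87 mm and grips with 3 to 60 N. Pads are 19 mm wide; open, the fingers measure 117 mm over their backs; the gripper's body (75 mm by 190 mm) begins 51 mm behind the grasp point.
Start: joints at [81.795, 22.042, 0.453, 0, -68.411, -14.817], TCP at [0.244, 0.575, 0.223] pointing down, gripper open.
Joint ranges: [-179.83, 179.83], [-69.29, 118.12], [-61.27, 80.66], [-181.25, 117.63], [-171.15, -9.14], [-177.46, 177.46]. Speed limits (degrees/s): [159.86, 159.86, 180, 180, 180, 180].

## Interface

Orientations are given as a 3x3 rotation matrix whose columns are the frame's x, y, z axes.
In Python, from station import r gives the robot as it stands.
- The arm moves only by the tool servo_tool, never from a script. Its arguments are lists of equal length, an entry for each row: "slide": the shift along the world's x, y, z in units of 60 mm (1.0 is 60 mm), a list of three; "twist": the turn, a rotation vector about the world's x, y, z in units of 6 degrees (1.0 is 6 degrees), a list of three; "gripper": the closure, from 0 (fully open) to 1 (shut). In form: {"slide": [[x, y, z], ...], "twist": [[wx, wy, wz], ...], "gripper": [gripper, ...]}. A call has 1 to 12 rows; each row shifts and turns the commanded pose from where the row before left it; what a row does not reach is not made up. A row lasts 1/8 s, in which the tool goes at most 62.5 mm and 10.7 degrees, less where a joint would pass 70% of its speed; a pose out of reach is approached as far as the arm can. A call is refused whole if a number of a shift passes 1 or a number of a turn 1, either way. A call with a gripper value outside its range is refused whole. The fingers move at their own pace and stop on an object; the grip force is fixed at half the most. Time passes only in rows, so rows that do not move let the fingers close. It gives the time, the measured TCP pose, the force and the opening at its end, in the units of the state.
- r.sense(): the state, without advancing time (a new reading comes with each control period).
- r.capture(name): name is "scene" or "top" or "wrist"; returns a dict with "image" (400x640x3 uint8, blue, green, red), "intrinsics" (3x3 intrinsics, pixels), "R" (3x3) and "t" (3): a world point X has camera coordinates R X + t. Camera axes: x right, y down, z forward; pixel columns grow to the right and rows downward; lengths in m; the calibration is good to about 2 mm. The wrist camera is an equidistant fisheye: a pixel r from the principal point sees the ray r / f radians off the axis. A picture is of the moment at which its call begins. There is no depth.
- r.finish_job(): hands the job in, once; it reports no verdict.
The state is a dict: "time_s": time; "joints": joint angles; "joint_velocities": joint speeds; "effort": joint torques, N m; "tcp_pos": TCP position; "ee_rot": TCP orientation; "wrist_force": force on the tool from outside, world axes, zero at the start; "moment": the same for the moment, N m; "gripper_width": opening from 0.0 (shut) to 1.0 (fully open).
Only numpy, scipy, OpenCV 4.12 (cv2) and the standard library are available. Lean on these libraries where they do the work, as an engineer would, in place of code of your own. Each camera call takes 0.05 s, during which the arm holds its last target.

## Working session

There is one attempt and no reset: what is moved stays moved. The work goes in short steps, Python scripts to look and compute and a tool call to move; the robot and the scene stay as the last step left them, time stands still between calls to the robot, and variables do not carry over. Pictures are saved under pics/ and viewed, and the job is handed in when it is done.

Besides the shell and the picture viewer there is one more tool, called after "Call:" as a command line: name --argument value ..., lists and objects as JSON in quotes. servo_tool: Moves the arm, as the interface text tells. Its arguments: {"type":"object","properties":{"slide":{"type":"array","items":{"type":"array","items":{"type":"number"}}},"twist":{"type":"array","items":{"type":"array","items":{"type":"number"}}},"gripper":{"type":"array","items":{"type":"number"}}},"required":["slide","twist","gripper"]}

```bash
ls; mkdir -p pics; python3 - <<'E'
from station import r
import cv2,numpy as np
np.set_printoptions(precision=4,suppress=True)
s=r.sense(); print(s)
for n in ("scene","top","wrist"):
    c=r.capture(n); cv2.imwrite(f"pics/{n}0.png",c["image"]); np.savez(f"{n}0.npz",**c); print(n,c["intrinsics"],c["R"],c["t"])
E
```

```text
pics
{'time_s': 0.0, 'joints': array([ 81.7943,  22.0905,   0.3774,  -0.0297, -68.4119, -14.8178]), 'joint_velocities': array([ 0.0149, -0.0044, -0.0254, -0.0526,  0.0898, -0.0559]), 'effort': array([ -0.0008, -39.0665,  18.7402,   4.2197,   0.0109,  -0.0002]), 'tcp_pos': array([0.2442, 0.5746, 0.2214]), 'ee_rot': array([[ 0.9203, -0.3913, -0.0008],
       [-0.3913, -0.9203, -0.0021],
       [ 0.0001,  0.0022, -1.    ]]), 'wrist_force': array([-0.7247, -0.0363, -0.2281]), 'moment': array([0.0457, 0.0385, 0.001 ]), 'gripper_width': 1.0046256283451247}
scene [[451.4275   0.     319.9028]
 [  0.     451.4275 198.5555]
 [  0.       0.       1.    ]] [[ 0.7849 -0.6195 -0.0065]
 [-0.2834 -0.3498 -0.8929]
 [ 0.5509  0.7027 -0.4502]] [-0.465   0.2492  0.8725]
top [[457.1568   0.     321.7762]
 [  0.     457.1568 200.2349]
 [  0.       0.       1.    ]] [[-0.0012 -0.9997  0.025 ]
 [-0.9917 -0.002  -0.1284]
 [ 0.1284 -0.0249 -0.9914]] [-0.051   0.5564  1.2742]
wrist [[309.7069   0.     317.281 ]
 [  0.     309.7069 198.1677]
 [  0.       0.       1.    ]] [[-0.3908 -0.9205  0.0027]
 [-0.8869  0.3773  0.2667]
 [-0.2465  0.1018 -0.9638]] [ 0.6228 -0.0317  0.3914]
```

View pics/scene0.png

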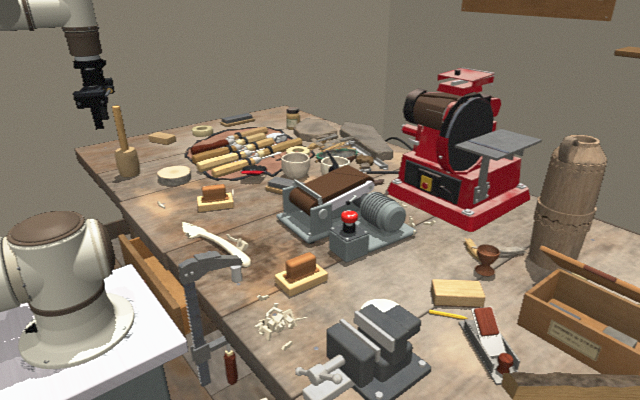

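View pics/top0.png

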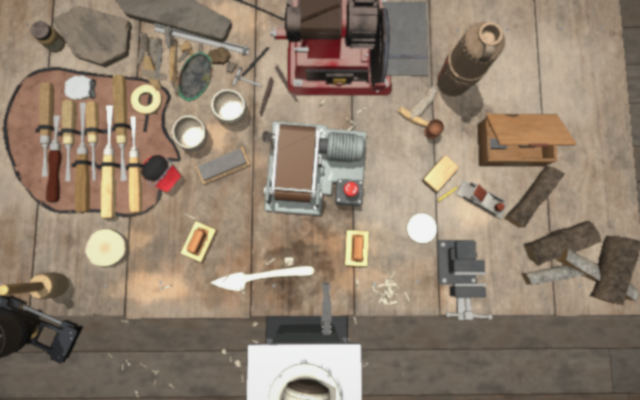

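View pics/wrist0.png

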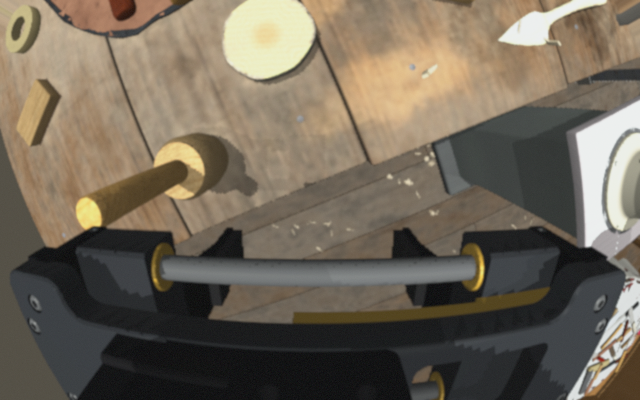

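```bash
cat > h.py <<'E'
import numpy as np, cv2
np.set_printoptions(precision=4,suppress=True)
def load(f):
    d=np.load(f); return {k:d[k] for k in d.files}
def ray(c,u,v,fish=False):
    K=c["intrinsics"]; x=(u-K[0,2])/K[0,0]; y=(v-K[1,2])/K[1,1]
    if fish:
        t=np.hypot(x,y); s=np.sin(t)/t if t>1e-9 else 1; d=np.array([x*s,y*s,np.cos(t)])
    else: d=np.array([x,y,1.])
    d=c["R"].T@d; o=-c["R"].T@c["t"]; return o,d/np.linalg.norm(d)
def atz(c,u,v,z,fish=False):
    o,d=ray(c,u,v,fish); return o+d*(z-o[2])/d[2]
def tri(rays):
    A=np.zeros((3,3));b=np.zeros(3)
    for o,d in rays:
        P=np.eye(3)-np.outer(d,d);A+=P;b+=P@o
    X=np.linalg.solve(A,b); return X,[np.linalg.norm((np.eye(3)-np.outer(d,d))@(X-o)) for o,d in rays]
def proj(c,X,fish=False):
    p=c["R"]@np.asarray(X)+c["t"];K=c["intrinsics"]
    if fish:
        q=np.hypot(p[0],p[1]);t=np.arctan2(q,p[2]);a=p[:2]/q*t
    else: a=p[:2]/p[2]
    return np.array([K[0,0]*a[0]+K[0,2],K[1,1]*a[1]+K[1,2]])
def crop(c,name,x0,x1,y0,y1,s):
    cv2.imwrite("pics/"+name,cv2.resize(c["image"][y0:y1,x0:x1],None,fx=s,fy=s,interpolation=cv2.INTER_CUBIC))
E
python3 - <<'E'
from h import *
t=load("top0.npz"); s=load("scene0.npz")
for p in ((199,242),(357,248)): X=atz(t,*p,0.06); print(p,X,np.hypot(X[0],X[1]), proj(s,X))
print("stop",tri([ray(t,351,188),ray(s,349,215)]))
crop(t,"t1.png",170,380,110,275,3.5); crop(s,"s1.png",180,420,150,300,3.3)
E
```

```text
(199, 242) [0.4363 0.2894 0.06  ] 0.5235817047195872 [214.0894 188.3163]
(357, 248) [ 0.4196 -0.1481  0.06  ] 0.4449230846270878 [299.3322 258.2145]
stop (array([ 0.5806, -0.1282,  0.1023]), [np.float64(0.001487404832320408), np.float64(0.00148740483232015)])
```

View pics/t1.png

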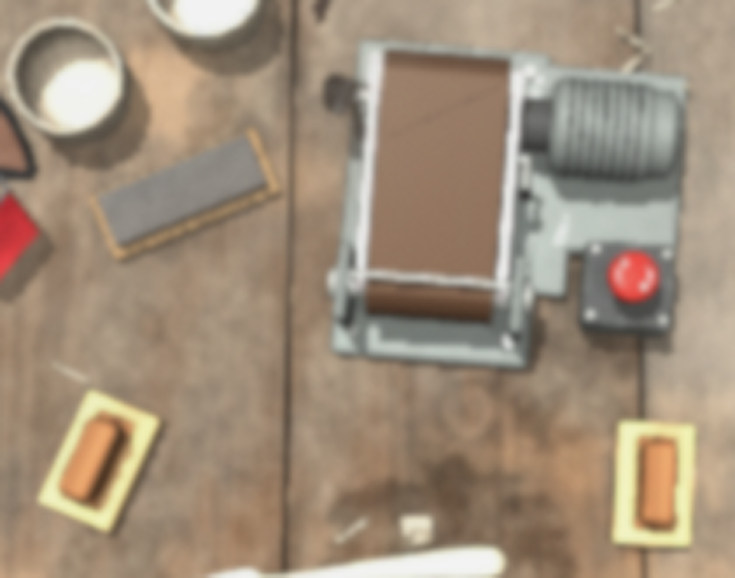

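View pics/s1.png

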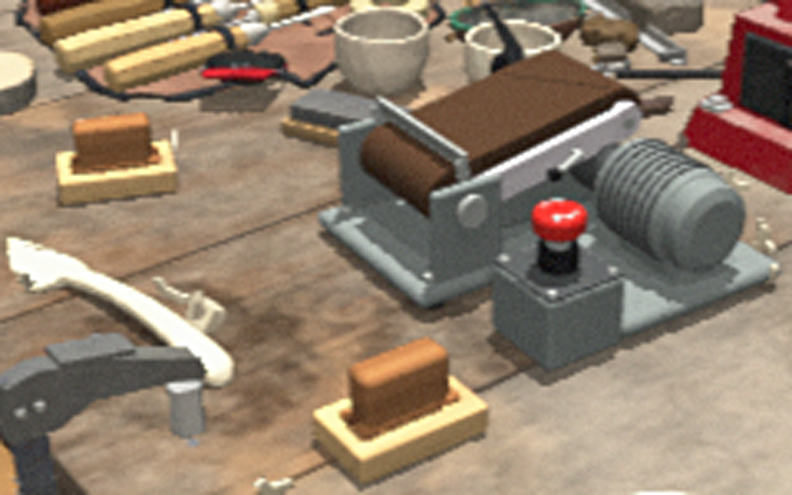

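Call:
servo_tool --slide '[[0.6,-0.9,0.7],[0.5,-0.95,0.7],[0.5,-0.95,0.7],[0.5,-0.95,0.4],[0.5,-0.95,0],[0.4,-0.95,0],[0.3,-0.95,0],[0.3,-0.95,0],[0.3,-0.9,0],[0,-0.5,0],[0,0,0],[0,0,0]]' --twist '[[0,0,0.6],[0,0,0.6],[0,0,0.6],[0,0,0.6],[0,0,0.6],[0,0,0.6],[0,0,0.25],[0,0,0],[0,0,0],[0,0,0],[0,0,0],[0,0,0]]' --gripper '[0,0,0,0,0,0,0,0,0,0,0,0]'

```text
time_s: 1.65
tcp_pos: [0.4566, 0.0771, 0.3465]
ee_rot: [[1.0, 0.001, -0.0], [0.001, -1.0, 0.0], [-0.0, -0.0, -1.0]]
wrist_force: [-0.0, -0.5, 0.4]
gripper_width: 1.001
```

```bash
python3 - <<'E'
from station import r
from h import *
s=r.sense(); print(s["time_s"],s["tcp_pos"],s["ee_rot"],s["joints"],s["wrist_force"])
c=r.capture("wrist"); cv2.imwrite("pics/w1.png",c["image"]); np.savez("w1.npz",**c)
E
```

```text
1.65 [0.4566 0.0771 0.3465] [[ 1.      0.0014 -0.0001]
 [ 0.0014 -1.      0.0002]
 [-0.0001 -0.0002 -1.    ]] [ 29.7598   1.934   -7.923   -0.0163 -80.1437  60.3207] [-0.0147 -0.4968  0.3856]
```

View pics/w1.png

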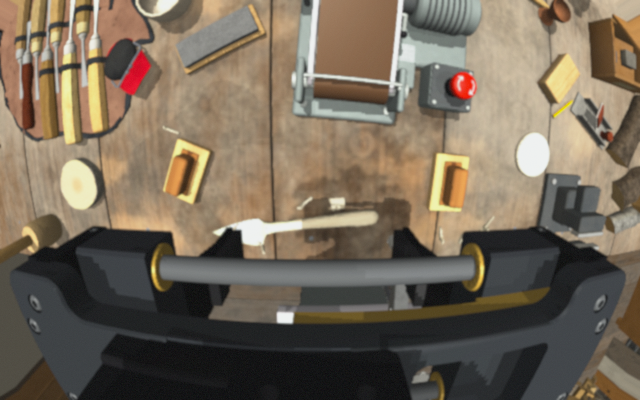

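Call:
servo_tool --slide '[[0.5,-0.5,0],[0.5,-0.5,0],[0.3,-0.5,0],[0,0,0],[0,0,0]]' --twist '[[0,0,0],[0,0,0],[0,0,0],[0,0,0],[0,0,0]]' --gripper '[1,1,1,1,1]'

```text
time_s: 2.33
tcp_pos: [0.5345, -0.0122, 0.3463]
ee_rot: [[1.0, 0.003, -0.001], [0.003, -1.0, 0.0], [-0.001, -0.0, -1.0]]
wrist_force: [-0.0, 0.2, 0.5]
gripper_width: 0.519
```

```bash
python3 - <<'E'
from station import r
from h import *
s=r.sense(); print(s["time_s"],s["tcp_pos"],s["ee_rot"],s["joints"],s["wrist_force"])
c=r.capture("wrist"); cv2.imwrite("pics/w2.png",c["image"]); np.savez("w2.npz",**c)
crop(c,"w2c.png",180,520,0,250,2.3)
crop(load("w1.npz"),"w1c.png",270,490,0,140,3.5)
E
```

```text
2.325 [ 0.5345 -0.0122  0.3463] [[ 1.      0.0025 -0.0006]
 [ 0.0025 -1.      0.0001]
 [-0.0006 -0.0001 -1.    ]] [ 16.0704   9.5409   0.6987  -0.0142 -81.1872  74.0768] [-0.0168  0.2203  0.518 ]
```

View pics/w2c.png

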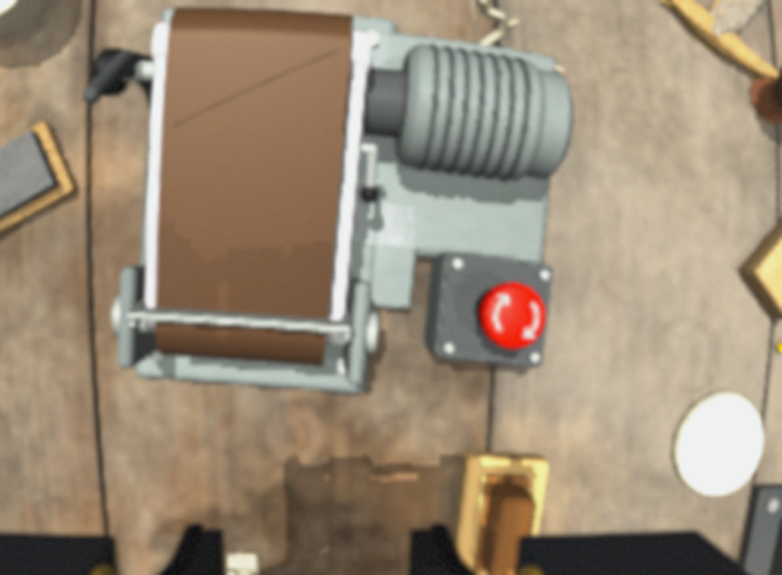

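View pics/w1c.png

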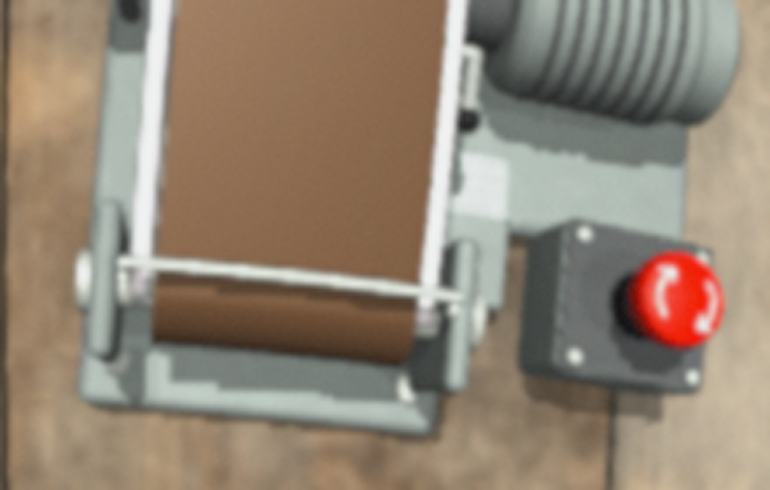

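```bash
python3 - <<'E'
from h import *
t=load("top0.npz"); s=load("scene0.npz"); a=load("w1.npz"); b=load("w2.npz")
def red(c,win):
    x0,x1,y0,y1=win; im=c["image"][y0:y1,x0:x1].astype(int)
    m=((im[...,2]>130)&(im[...,1]<90)&(im[...,0]<90)).astype(np.uint8)
    m=cv2.morphologyEx(m,cv2.MORPH_CLOSE,np.ones((7,7)))
    k=max(cv2.findContours(m,0,1)[0],key=cv2.contourArea)
    e=cv2.fitEllipse(k); return np.array(e[0])+[x0,y0],e[1],e[2]
W={}
for n,c,w in (("t",t,(335,368,175,205)),("s",s,(335,365,205,235)),("a",a,(440,485,60,105)),("b",b,(380,425,115,160))):
    W[n]=red(c,w); print(n,W[n])
R=[ray(t,*W["t"][0]),ray(a,*W["a"][0],True),ray(b,*W["b"][0],True)]
print(tri(R),tri(R+[ray(s,*W["s"][0])]))
for z in (.095,.1): print(atz(t,*W["t"][0],z),atz(a,*W["a"][0],z,True),atz(b,*W["b"][0],z,True),atz(s,*W["s"][0],z))
# stop ends
for p,q in (((128,320),(120,262)),((350,330),(462,298))):
    print("stopend",tri([ray(b,180+p[0]/2.3,p[1]/2.3,True),ray(a,270+q[0]/3.5,q[1]/3.5,True)]))
# motor, using w2 & top
print("motor end-right",tri([ray(b,180+570/2.3,112/2.3,True),ray(t,170+682/3.5,110+135/3.5)]))
print("box corners",[atz(b,180+u/2.3,v/2.3,.061,True) for u,v in ((440,255),(550,262),(545,367),(432,358))])
E
```

```text
t (array([350.1271, 189.1901]), (12.75897216796875, 13.395073890686035), 82.2254409790039)
s (array([348.913 , 215.7522]), (10.913288116455078, 16.302406311035156), 91.39933776855469)
a (array([461.9499,  84.5416]), (20.525075912475586, 27.53704833984375), 172.8330535888672)
b (array([402.5028, 136.7088]), (27.408924102783203, 28.98545265197754), 172.77835083007812)
(array([ 0.5805, -0.1278,  0.0978]), [np.float64(0.0014319488765769258), np.float64(0.0013303458361708846), np.float64(0.0011931689674191115)]) (array([ 0.5802, -0.1272,  0.0996]), [np.float64(0.0012781998584426779), np.float64(0.0014677909775127505), np.float64(0.001381111381089102), np.float64(0.0006080262012061001)])
[ 0.5797 -0.1273  0.095 ] [ 0.5821 -0.1287  0.095 ] [ 0.5803 -0.1298  0.095 ] [ 0.5854 -0.1206  0.095 ]
[ 0.5789 -0.1269  0.1   ] [ 0.5815 -0.1262  0.1   ] [ 0.5806 -0.1284  0.1   ] [ 0.5793 -0.1273  0.1   ]
stopend (array([0.5789, 0.0912, 0.1217]), [np.float64(0.0009661716552829172), np.float64(0.0009661716552828864)])
stopend (array([ 0.5708, -0.0324,  0.1159]), [np.float64(5.2686637483861174e-05), np.float64(5.2686637483760085e-05)])
motor end-right (array([ 0.7059, -0.1728,  0.0714]), [np.float64(0.005709250804178199), np.float64(0.005709250804178118)])
box corners [array([ 0.6143, -0.0913,  0.061 ]), array([ 0.6133, -0.1642,  0.061 ]), array([ 0.5444, -0.1641,  0.061 ]), array([ 0.5484, -0.0878,  0.061 ])]
```

Call:
servo_tool --slide '[[0.25,-0.64,0],[0.25,-0.64,-0.6],[0.25,-0.64,-0.7],[0,0,-0.7],[0,0,-0.7],[0,0,-0.5],[0,0,-0.35],[0,0,0],[0,0,0]]' --twist '[[0,0,0.8],[0,0,0.8],[0,0,0.8],[0,0,0.93],[0,0,0],[0,0,0],[0,0,0],[0,0,0],[0,0,0]]' --gripper '[1,1,1,1,1,1,1,1,1]'

```text
time_s: 3.5
tcp_pos: [0.5805, -0.1278, 0.135]
ee_rot: [[0.939, 0.344, 0.002], [0.344, -0.939, -0.0], [0.002, 0.001, -1.0]]
wrist_force: [-0.7, 0.4, -0.3]
gripper_width: 0.006
```

```bash
python3 - <<'E'
from station import r
from h import *
s=r.sense(); print(s["time_s"],s["tcp_pos"],s["ee_rot"],s["joints"],s["wrist_force"])
c=r.capture("scene"); np.savez("s2.npz",**c)
crop(c,"s2c.png",250,450,100,280,3.3)
c=r.capture("wrist"); np.savez("w3.npz",**c); cv2.imwrite("pics/w3.png",c["image"])
E
```

```text
3.5 [ 0.5805 -0.1278  0.135 ] [[ 0.9388  0.3444  0.0024]
 [ 0.3444 -0.9388 -0.0003]
 [ 0.0021  0.0011 -1.    ]] [  3.197   23.3052 -11.0455   0.0319 -55.5138 106.9293] [-0.6652  0.4061 -0.3411]
```

View pics/s2c.png

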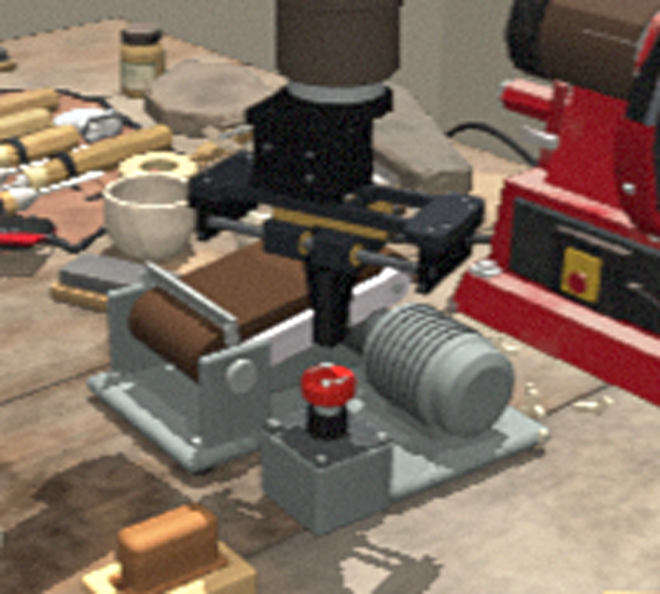

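View pics/w3.png

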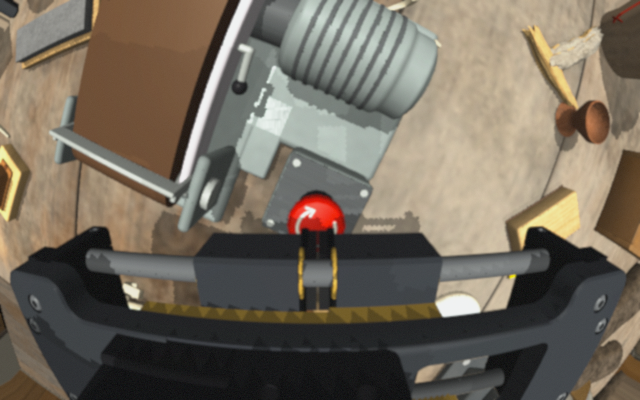

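Call:
servo_tool --slide '[[0,0,-0.3],[0,0,-0.13],[0,0,-0.08],[0,0,-0.05],[0,0,-0.03],[0,0,0]]' --twist '[[0,0,0],[0,0,0],[0,0,0],[0,0,0],[0,0,0],[0,0,0]]' --gripper '[1,1,1,1,1,1]'

```text
time_s: 4.35
tcp_pos: [0.5798, -0.1284, 0.101]
ee_rot: [[0.939, 0.344, 0.001], [0.344, -0.939, -0.001], [0.001, 0.001, -1.0]]
wrist_force: [-6.3, 2.9, 13.3]
gripper_width: 0.004
```

Call:
servo_tool --slide '[[0,0,0.4],[0,0,0.6],[0,0,0],[0,0,0],[0,0,0]]' --twist '[[0,0,0],[0,0,0],[0,0,0],[0,0,0],[0,0,0]]' --gripper '[1,1,0.2,0.2,0.2]'

```text
time_s: 4.97
tcp_pos: [0.579, -0.1285, 0.1569]
ee_rot: [[0.939, 0.343, -0.002], [0.343, -0.939, 0.0], [-0.002, -0.001, -1.0]]
wrist_force: [0.2, 0.3, 0.5]
gripper_width: 0.257
```

```bash
python3 - <<'E'
from station import r
from h import *
s=r.sense(); print(s["time_s"],s["tcp_pos"],s["ee_rot"],s["gripper_width"],s["wrist_force"])
c=r.capture("scene"); np.savez("s3.npz",**c)
crop(c,"s3c.png",250,450,100,280,3.3)
E
```

```text
4.975 [ 0.579  -0.1285  0.1569] [[ 0.9394  0.3428 -0.0022]
 [ 0.3428 -0.9394  0.0001]
 [-0.002  -0.0008 -1.    ]] 0.25690884140262266 [0.1749 0.2586 0.4983]
```

View pics/s3c.png

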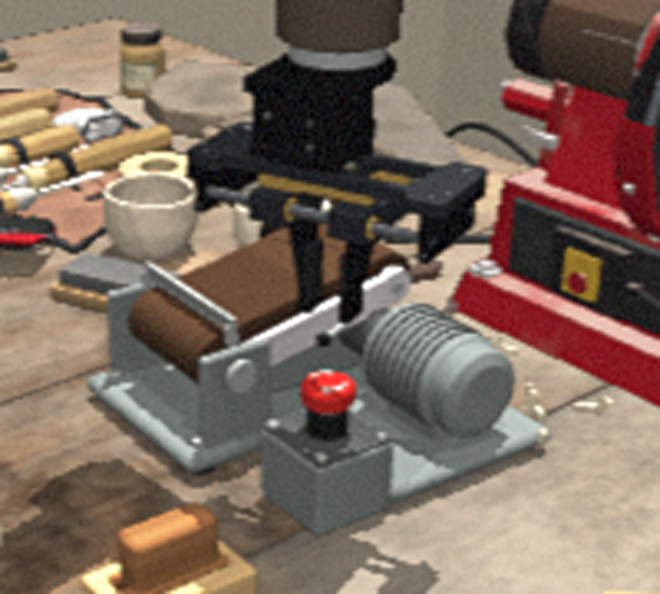

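Call:
servo_tool --slide '[[0,0,0],[0,0,0],[0,0,0],[0,0,0],[0.01,0,-0.5],[0,0,-0.5],[0,0,-0.3],[0,0,-0.09],[0,0,0],[0,0,0]]' --twist '[[0,0,0],[0,0,0],[0,0,0],[0,0,0],[0,0,0],[0,0,0],[0,0,0],[0,0,0],[0,0,0],[0,0,0]]' --gripper '[0.15,0.15,0.15,0.15,0.15,0.15,0.15,0.15,0.15,0.15]'

```text
time_s: 6.28
tcp_pos: [0.581, -0.1285, 0.0759]
ee_rot: [[0.939, 0.343, 0.002], [0.343, -0.939, -0.0], [0.002, 0.001, -1.0]]
wrist_force: [0.1, -0.1, 0.1]
gripper_width: 0.849
```

```bash
python3 - <<'E'
from station import r
from h import *
s=r.sense(); print(s["time_s"],s["tcp_pos"],s["ee_rot"],s["gripper_width"],s["wrist_force"])
c=r.capture("scene"); np.savez("s4.npz",**c)
crop(c,"s4c.png",250,450,100,280,3.3)
E
```

```text
6.275 [ 0.581  -0.1285  0.0759] [[ 0.9393  0.3432  0.0021]
 [ 0.3432 -0.9393 -0.0001]
 [ 0.0019  0.0008 -1.    ]] 0.8494082675578547 [ 0.132  -0.0581  0.1114]
```

View pics/s4c.png

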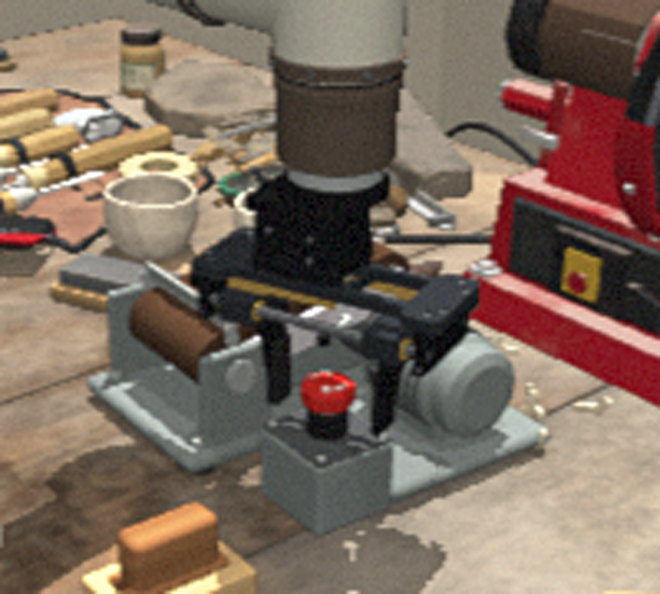

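Call:
servo_tool --slide '[[0,0,-0.05],[0,0,0],[0,0,0],[0,0,0],[0,0,0],[0,0,0]]' --twist '[[0,0,0],[0,0,0],[0,0,0],[0,0,0],[0,0,0],[0,0,0]]' --gripper '[0.8,0.8,0.8,0.8,0.8,0.8]'

```text
time_s: 7.08
tcp_pos: [0.5798, -0.1274, 0.0717]
ee_rot: [[0.939, 0.343, -0.001], [0.343, -0.939, 0.001], [-0.0, -0.001, -1.0]]
wrist_force: [-0.9, 5.6, 2.5]
gripper_width: 0.436
```

Call:
servo_tool --slide '[[0,0,0],[0,0,0],[0,0,0],[0,0,0],[0,0,0],[0,0,0],[0,0,0],[0,0,0]]' --twist '[[0,0,-0.8],[0,0,-1],[0,0,-1],[0,0,-1],[0,0,-1],[0,0,-1],[0,0,0],[0,0,0]]' --gripper '[0.8,0.8,0.8,0.8,0.8,0.8,0.8,0.8]'

```text
time_s: 8.07
tcp_pos: [0.5798, -0.1271, 0.0721]
ee_rot: [[0.967, -0.254, -0.001], [-0.254, -0.967, 0.001], [-0.001, -0.001, -1.0]]
wrist_force: [-2.8, 6.7, 3.0]
gripper_width: 0.435
```

Call:
servo_tool --slide '[[0,0,0],[0,0,0],[0,0,0],[0,0,0],[0,0,0]]' --twist '[[0,0,0],[0,0,0],[0,0,0],[0,0,0],[0,0,0]]' --gripper '[0.15,0.15,0.15,0.15,0.15]'

```text
time_s: 8.7
tcp_pos: [0.5802, -0.1286, 0.0717]
ee_rot: [[0.967, -0.255, -0.0], [-0.255, -0.967, -0.0], [-0.0, 0.0, -1.0]]
wrist_force: [0.0, 0.0, 0.8]
gripper_width: 0.837
```

```bash
python3 - <<'E'
from station import r
from h import *
s=r.sense(); print(s["time_s"],s["tcp_pos"],s["ee_rot"],s["gripper_width"],s["wrist_force"])
c=r.capture("scene"); np.savez("s5.npz",**c)
crop(c,"s5c.png",250,450,100,280,3.3)
E
```

```text
8.7 [ 0.5802 -0.1286  0.0717] [[ 0.967  -0.2547 -0.0001]
 [-0.2547 -0.967  -0.0001]
 [-0.0001  0.0001 -1.    ]] 0.836913266435447 [0.0342 0.0301 0.7562]
```

View pics/s5c.png

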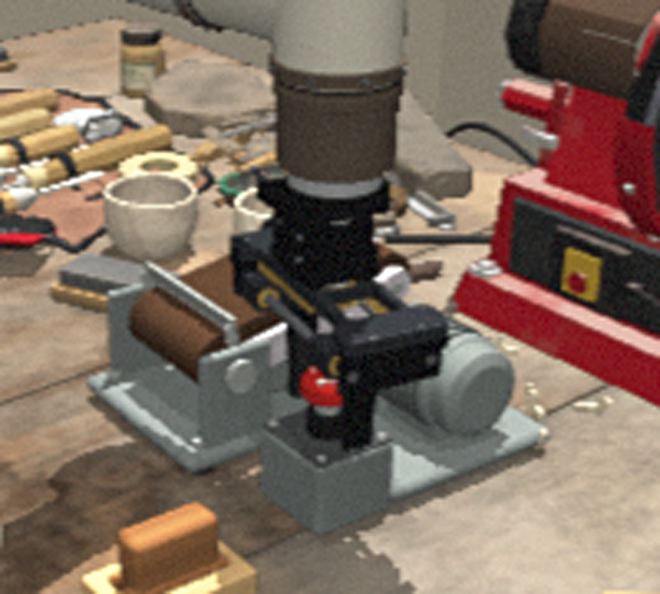

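Call:
servo_tool --slide '[[0,0,0.5],[0,0,0.9],[0,0,0.9],[0,0.3,0.5],[0,0.9,0],[-0.2,0.9,0],[0,0.9,0],[0,0.6,0],[0,0,0],[0,0,0]]' --twist '[[0,0,0],[0,0,0],[0,0,0],[0,0,0],[0,0,0],[0,0,0],[0,0,0],[0,0,0],[0,0,0],[0,0,0]]' --gripper '[0.15,0.15,0.15,0,0,0,0,0,0,0]'

```text
time_s: 10.0
tcp_pos: [0.5681, 0.0872, 0.2397]
ee_rot: [[0.967, -0.254, -0.0], [-0.254, -0.967, -0.0], [-0.0, 0.0, -1.0]]
wrist_force: [-0.2, -0.9, 0.4]
gripper_width: 1.003
```

```bash
python3 - <<'E'
from station import r
from h import *
s=r.sense(); print(s["time_s"],s["tcp_pos"],s["ee_rot"],s["gripper_width"],s["wrist_force"],s["joints"])
c=r.capture("scene"); np.savez("s6.npz",**c)
crop(c,"s6c.png",250,450,100,280,3.3)
c=r.capture("wrist"); np.savez("w4.npz",**c); cv2.imwrite("pics/w4.png",c["image"])
E
```

```text
10.0 [0.5681 0.0872 0.2397] [[ 0.9671 -0.2544 -0.0004]
 [-0.2544 -0.9671 -0.0003]
 [-0.0003  0.0004 -1.    ]] 1.0025387358940165 [-0.2026 -0.9355  0.4206] [ 24.8752  16.4918  -5.2303   0.0063 -68.3059  50.3847]
```

View pics/s6c.png

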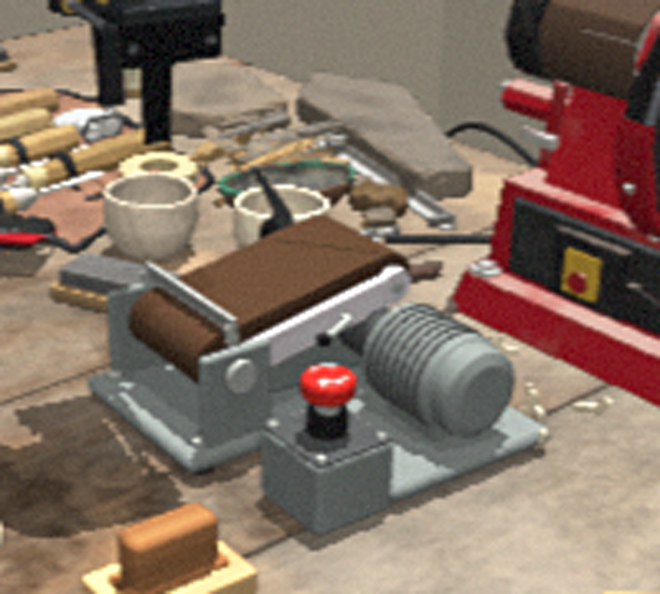

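View pics/w4.png

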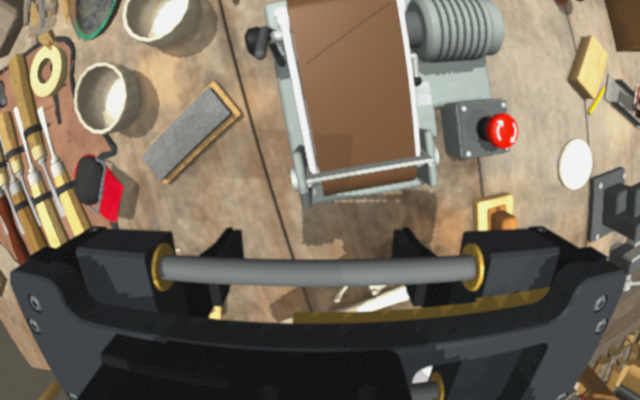

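```bash
python3 - <<'E'
from h import *
crop(load("w4.npz"),"w4c.png",260,450,0,215,2.75)
crop(load("w3.npz"),"w3c.png",30,290,0,240,2.45)
crop(load("s6.npz"),"s6d.png",270,390,150,250,6)
E
```

```text
(no output)
```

View pics/w4c.png

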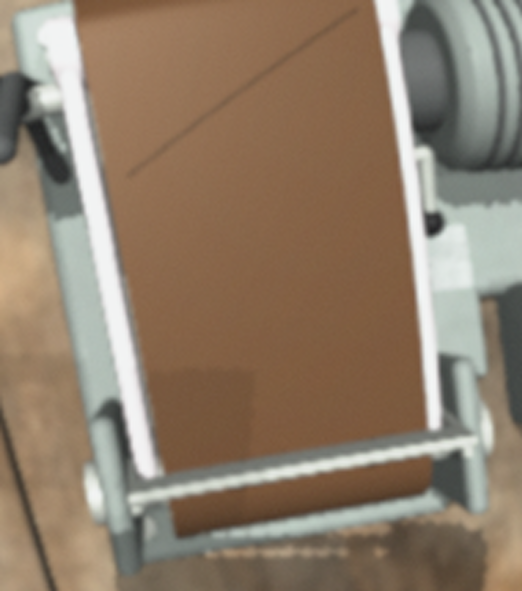

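View pics/w3c.png

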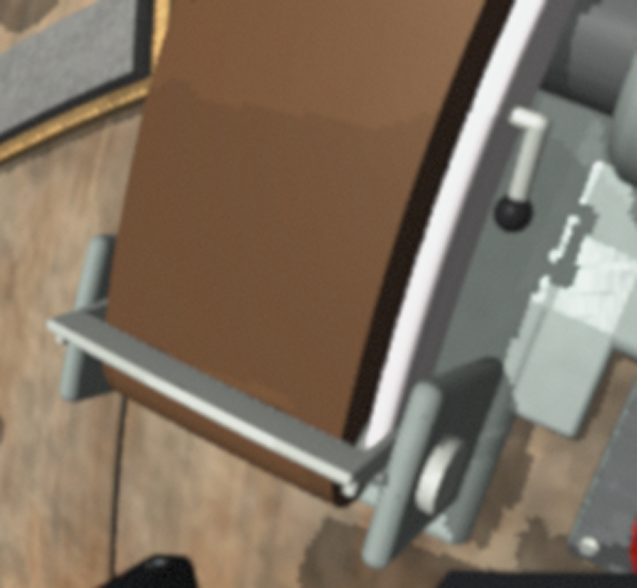

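View pics/s6d.png

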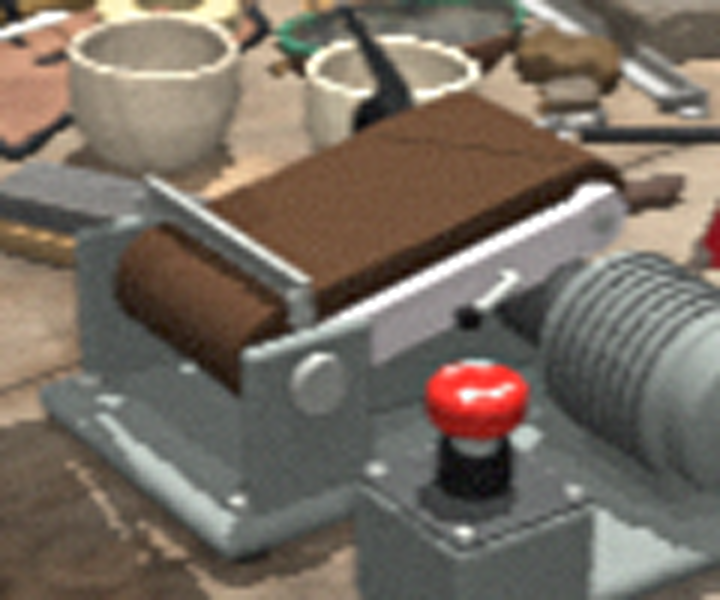

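```bash
cat > fit.py <<'E'
from h import *
from scipy.optimize import least_squares
C={"w4":(load("w4.npz"),True,260,0,2.75),"w3":(load("w3.npz"),True,30,0,2.45),"w2":(load("w2.npz"),True,180,0,2.3),"w1":(load("w1.npz"),True,270,0,3.5),"s6":(load("s6.npz"),False,270,150,6),"t":(load("top0.npz"),False,170,110,3.5)}
L={"w4":[(85,60),(105,160),(130,300),(150,400)],"w3":[(165,60),(148,140),(130,220),(112,300)],"w2":[(174,40),(168,130),(163,220),(158,300)],"w1":[(175,60),(165,150),(157,250)],"s6":[(240,198),(350,148),(440,108)],"t":[(384,80),(376,160),(369,250)]}
Rr={"w4":[(380,40),(400,160),(415,280),(428,420)],"w3":[(478,20),(440,130),(400,250),(365,370)],"w2":[(350,60),(343,150),(336,240),(331,310)],"w1":[(447,30),(435,130),(421,270)],"s6":[(350,285),(450,238),(550,190)],"t":[(510,80),(503,180),(497,270)]}
F={"w4":[(200,470),(300,452),(400,437)],"w3":[(130,325),(230,378),(330,430)],"w2":[(190,314),(260,317),(320,320)]}
T={"s6":[(160,178),(230,230),(300,283)],"w3":[]}
def frame(p):
    P=p[:3];yaw,sl=p[3],p[4]
    x=np.array([np.cos(yaw)*np.cos(sl),np.sin(yaw)*np.cos(sl),np.sin(sl)]);y=np.array([-np.sin(yaw),np.cos(yaw),0]);z=np.cross(x,y)
    return P,np.stack([x,y,z],1)
def pd(c,fi,pt,A,B):
    o,d=None,None
    a=proj(c,A,fi);b=proj(c,B,fi)
    if fi: # local line around nearest param
        ts=np.linspace(0,1,41);Q=np.array([proj(c,A+(B-A)*t,fi) for t in ts]);i=np.argmin(((Q-pt)**2).sum(1));i=min(max(i,1),39);a,b=Q[i-1],Q[i+1]
    n=np.array([-(b-a)[1],(b-a)[0]]);n/=np.linalg.norm(n);return n@(np.array(pt)-a)
def res(p,det=False):
    P,M=frame(p);out=[];D={}
    for lab,S,A,B in (("L",L,(-50,50,0),(110,50,0)),("R",Rr,(-50,-50,0),(110,-50,0)),("F",F,(-50,50,0),(-50,-50,0)),("T",T,(-50,50,17),(-50,-50,17))):
        A=P+M@(np.array(A)/1000);B=P+M@(np.array(B)/1000)
        for k,pts in S.items():
            c,fi,x0,y0,s=C[k]
            v=[pd(c,fi,(x0+u/s,y0+w/s),A,B) for u,w in pts]
            if lab=="T": v=[q*0.3 for q in v]
            out+=v;D[lab,k]=np.round(v,2)
    return D if det else np.array(out)
def solve():
    return least_squares(res,[0.63,0.03,0.12,0,0.28],loss="soft_l1",x_scale=[.01,.01,.01,.05,.05])
if __name__=="__main__":
    f=solve();P,M=frame(f.x);print(P,np.degrees(f.x[3:]),f.cost)
    J=f.jac;print("sd/px",np.sqrt(np.diag(np.linalg.inv(J.T@J))))
    for k,v in res(f.x,True).items():print(k,v)
    for k in ("w4","w3","s6","w2"):
        c,fi,x0,y0,s=C[k];im=cv2.resize(c["image"],None,fx=4,fy=4,interpolation=cv2.INTER_CUBIC)
        for A,B,col in (((-50,50,0),(103,50,0),(0,255,0)),((-50,-50,0),(103,-50,0),(0,255,0)),((-50,50,0),(-50,-50,0),(255,255,0)),((-50,50,17),(-50,-50,17),(255,0,255)),((0,0,0),(0,0,20),(0,255,255)),((103,50,0),(103,-50,0),(0,255,0))):
            Q=np.array([proj(c,P+M@((np.array(A)+(np.array(B)-A)*t)/1000),fi) for t in np.linspace(0,1,20)])*4+1.5
            cv2.polylines(im,[Q.astype(np.int32)],False,col,1)
        q=(proj(c,P,fi)*4).astype(int);h=cv2.getRectSubPix(im,(700,580),(float(q[0]),float(q[1])));cv2.imwrite(f"pics/ov_{k}.png",h)
E
python3 fit.py
```

```text
[0.6274 0.0254 0.1038] [-4.4578  9.0446] 13.730624617089202
sd/px [0.0006 0.0003 0.0007 0.0048 0.0158]
('L', 'w4') [ 0.    0.18 -0.52 -0.17]
('L', 'w3') [-0.86  0.73  0.18 -2.08]
('L', 'w2') [1.88 1.8  1.35 0.08]
('L', 'w1') [ 0.39 -0.32 -0.28]
('L', 's6') [0.6  0.62 0.78]
('L', 't') [0.56 0.03 0.01]
('R', 'w4') [-0.26  0.21  0.31  0.51]
('R', 'w3') [-3.14 -0.72 -0.09 -0.11]
('R', 'w2') [-0.4   0.01  0.41  0.92]
('R', 'w1') [ 0.27 -0.45 -0.09]
('R', 's6') [0.18 0.37 0.4 ]
('R', 't') [-0.2   0.06  0.37]
('F', 'w4') [0.64 0.37 0.94]
('F', 'w3') [-2.47 -1.59 -0.36]
('F', 'w2') [ 1.3   0.66 -0.01]
('T', 's6') [-0.54 -0.3  -0.02]
('T', 'w3') []
```

View pics/ov_w3.png

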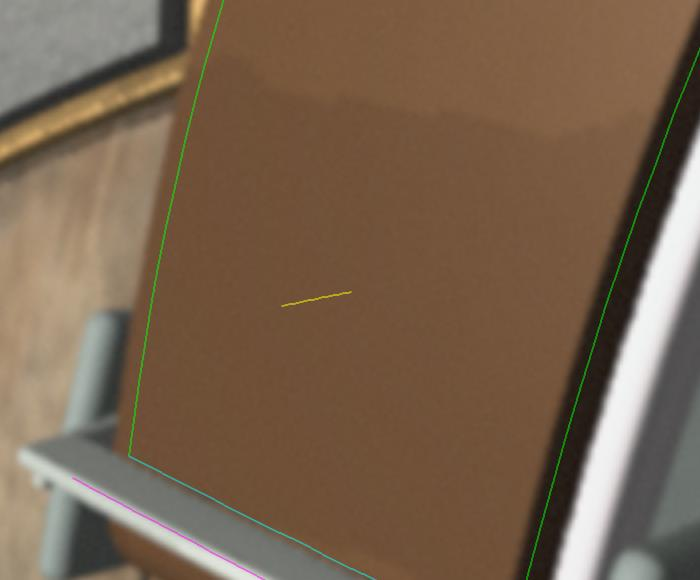

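View pics/ov_s6.png

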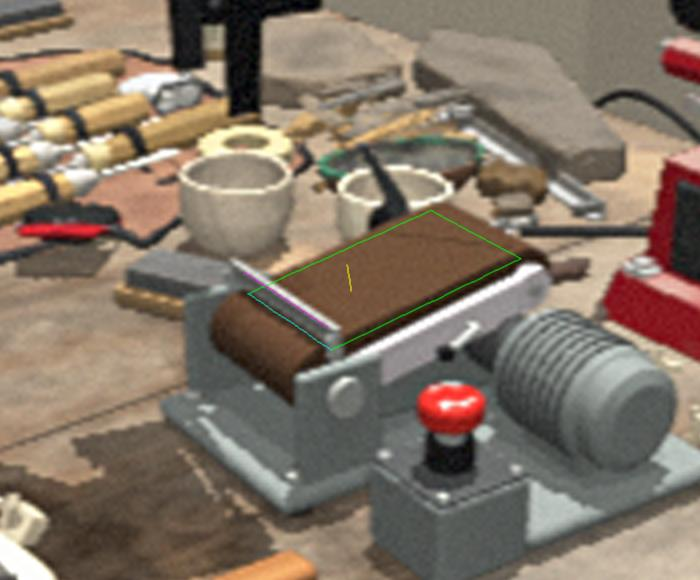

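View pics/ov_w4.png

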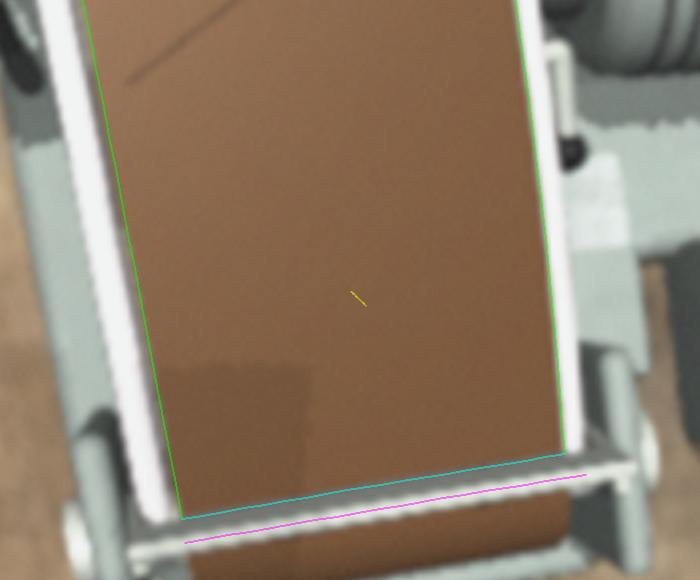

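```bash
sed -e 's/def res(p,det=False):/def res(p,det=False):\n    h=p[5]*1000/' -e 's/(-50,50,0),(110,50,0)/(-50,h,0),(110,h,0)/' -e 's/(-50,-50,0),(110,-50,0)/(-50,-h,0),(110,-h,0)/' -e 's/0,0.28\],loss="soft_l1",x_scale=\[.01,.01,.01,.05,.05\]/0,0.28,.05],x_scale=[.01,.01,.01,.05,.05,.01]/' fit.py > fit2.py
sed -i 's/f.x\[3:\]/f.x[3:5]),f.x[5:]/; s/,f.cost)/ ,f.cost)/' fit2.py; sed -i 's/f.x\[5:\])/f.x[5:]/' fit2.py; python3 fit2.py
```

```text
[0.6276 0.0254 0.1041] [-4.5102  9.2779] [0.0497] 19.705622299913244
sd/px [0.0005 0.0002 0.0006 0.004  0.0111 0.0002]
('L', 'w4') [-0.36 -0.15 -0.8  -0.41]
('L', 'w3') [-0.73  0.79  0.17 -2.16]
('L', 'w2') [ 1.74  1.65  1.21 -0.05]
('L', 'w1') [ 0.17 -0.51 -0.45]
('L', 's6') [0.63 0.72 0.92]
('L', 't') [ 0.45 -0.06 -0.07]
('R', 'w4') [-0.32  0.25  0.43  0.73]
('R', 'w3') [-2.5  -0.13  0.44  0.35]
('R', 'w2') [-0.28  0.16  0.6   1.13]
('R', 'w1') [ 0.33 -0.34  0.1 ]
('R', 's6') [0.32 0.56 0.65]
('R', 't') [-0.15  0.14  0.48]
('F', 'w4') [0.88 0.58 1.11]
('F', 'w3') [-2.21 -1.37 -0.17]
('F', 'w2') [1.49 0.82 0.14]
('T', 's6') [-0.51 -0.27 -0.  ]
('T', 'w3') []
```

```bash
cat > fit3.py <<'E'
from h import *
from scipy.optimize import least_squares
from scipy.ndimage import map_coordinates
from fit import C,frame,pd
def samp(im,q): return np.array([map_coordinates(im[...,k].astype(float),[[q[1]],[q[0]]],order=1)[0] for k in range(3)])
def edge(c,fi,Xe,Xin,rng=9):
    """first departure from belt colour going outward"""
    a=proj(c,Xin,fi);e=proj(c,Xe,fi);u=(e-a)/np.linalg.norm(e-a)
    if not(3<e[0]<636 and 3<e[1]<396): return None
    d=np.arange(-rng,rng,0.25)
    prof=np.array([samp(c["image"],e+u*t) for t in d]); base=np.median(prof[:8],0)
    dev=np.abs(prof-base).max(1)
    i=np.argmax(dev>35)
    if dev[i]<=35 : return None
    # subpixel: use steepest gradient in next 2 px
    g=np.linalg.norm(np.gradient(prof,axis=0),axis=1);j=max(i-4,0);k=j+np.argmax(g[j:i+8])
    return e+u*d[k]
use={"L":["w4","w3","w2","w1","s6","t"],"R":["w4","w3","w2","w1","t"],"F":["w4","w3","w2"]}
def collect(p,rng):
    P,M=frame(p);out=[]
    for lab,ks in use.items():
        for k in ks:
            c,fi=C[k][:2]
            for t in np.linspace(0,1,14):
                if lab=="F": X=np.array([-50,-42+84*t,0]);I=X+[12,0,0]
                else:
                    y=50 if lab=="L" else -50;X=np.array([-44+140*t,y,0]);I=X-[0,np.sign(y)*12,0]
                q=edge(c,fi,P+M@(X/1000),P+M@(I/1000),rng)
                if q is not None: out.append((lab,k,q))
    return out
def res(p,obs,det=False):
    P,M=frame(p);h=50;D={};o=[]
    E={"L":((-50,h,0),(110,h,0)),"R":((-50,-h,0),(110,-h,0)),"F":((-50,50,0),(-50,-50,0))}
    E={k:[P+M@(np.array(v)/1000) for v in e] for k,e in E.items()}
    for lab,k,q in obs:
        r=pd(C[k][0],C[k][1],q,*E[lab]);o.append(r);D.setdefault((lab,k),[]).append(round(float(r),1))
    return D if det else np.array(o)
if __name__=="__main__":
  for z0,s0 in ((.108,.2),(.108,.3)):
    p=np.array([.628,.0255,z0,-.075,s0])
    for rng in (12,9,7,6,6):
        obs=collect(p,rng);f=least_squares(res,p,args=(obs,),loss="soft_l1",f_scale=.7,x_scale=[.01,.01,.01,.05,.05]);p=f.x
    print(p[:3],np.degrees(p[3:]),f.cost,len(obs))
  for k,v in res(p,obs,True).items():print(k,v)
  np.save("belt.npy",p)
  P,M=frame(p)
  for k in ("w4","w3","s6","w2"):
        c,fi=C[k][:2];im=cv2.resize(c["image"],None,fx=4,fy=4,interpolation=cv2.INTER_CUBIC)
        for A,B,col in (((-50,50,0),(103,50,0),(0,255,0)),((-50,-50,0),(103,-50,0),(0,255,0)),((-50,50,0),(-50,-50,0),(255,255,0)),((-50,50,17),(-50,-50,17),(255,0,255))):
            Q=np.array([proj(c,P+M@((np.array(A)+(np.array(B)-A)*t)/1000),fi) for t in np.linspace(0,1,20)])*4+1.5
            cv2.polylines(im,[Q.astype(np.int32)],False,col,1)
        for l,kk,q in obs:
            if kk==k: cv2.circle(im,tuple((q*4+1.5).astype(int)),3,(0,0,255),1)
        q=proj(c,P,fi)*4;cv2.imwrite(f"pics/ov3_{k}.png",cv2.getRectSubPix(im,(700,580),(float(q[0]),float(q[1]))))
E
python3 fit3.py
```

```text
[0.6279 0.0267 0.1078] [-4.5178  9.5586] 49.26887149465553 178
[0.6279 0.0267 0.1078] [-4.5213  9.5546] 49.70101761117476 178
('L', 'w4') [-0.7, -1.7, -1.2, -0.9, -1.2, -1.2, -1.2, -1.2, -1.5, -2.0, -1.7, -1.8, -1.8, -0.3]
('L', 'w3') [-3.6, -0.5, -0.5, -0.0, -0.0, -0.0, -4.2, -1.2, 0.0]
('L', 'w2') [0.3, 0.3, 0.3, -0.2, 0.8, 0.3, 0.3, 1.0, 0.3, 0.3, 0.8, 0.0, 0.5, 0.3]
('L', 'w1') [-1.4, -1.2, -1.7, -1.5, -1.5, -1.0, -1.7, -1.5, -1.7]
('L', 's6') [-0.0, -0.2, -0.4, -0.2, 0.2, -0.2, -1.2, 0.0, -1.4, -0.4, 0.0, -0.4, -0.2]
('L', 't') [-0.2, -0.5, -0.7, 0.0, 0.0, -0.5, -0.7, 0.0, -0.5, -0.5, -0.2, -0.2, -0.5, -0.0]
('R', 'w4') [-0.1, 0.3, 0.3, 0.1, 0.1, 0.3, -0.2, 0.0, 0.3, -0.0, 0.2, -0.0, -0.0, -0.6]
('R', 'w3') [0.8, 0.5, 0.3, 1.0, 0.5, 0.8, 0.5, 0.3, 0.0, 0.8, 0.5]
('R', 'w2') [1.6, 1.6, 2.0, 1.5, 1.8, 1.8, 1.3, 2.3, 1.5, 1.8, 1.5, 1.7, 1.7, 2.2]
('R', 'w1') [-0.2, -0.2, -0.2, 0.1, 0.0, 0.0, -0.5, -0.2, -0.2, -0.5]
('R', 't') [0.3, 0.3, 0.8, 0.8, 0.3, 0.8, 0.8, 0.5, 0.8, 0.5, 0.3, 1.0, 0.5, 0.5]
('F', 'w4') [-1.3, -1.3, -0.5, -1.0, -1.0, -0.5, -0.3, -0.5, -0.7, -0.7, -0.7, -1.0, -1.0, -1.2]
('F', 'w3') [0.0, 0.0, -0.2, 0.3, 0.5, -0.2, -0.4, 0.0, 0.0, -0.4, 0.5, 0.3, 0.3, 0.1]
('F', 'w2') [1.0, 1.0, 1.2, 1.0, 1.2, 1.5, 0.7, 1.5, 1.5, 1.0, 1.3, 1.3, 0.8, 1.0]
```

```bash
cat > fit4.py <<'E'
import fit3
from fit3 import *
import copy
from scipy.spatial.transform import Rotation as Ro
C0={k:(dict(v[0]),)+tuple(v[1:]) for k,v in C.items()}
G={"w4":0,"w3":0,"w2":0,"w1":0,"s6":1,"t":2}
def setc(n):
    for k in C:
        d=n[6*G[k]:6*G[k]+6];c=C[k][0];dR=Ro.from_rotvec(d[3:]).as_matrix()
        c["R"]=dR@C0[k][0]["R"];c["t"]=dR@C0[k][0]["t"]+d[:3]
pr=np.tile([.002]*3+[.005]*3,3)
def res4(q,obs):
    setc(q[5:]);return np.r_[res(q[:5],obs)/0.5,q[5:]/pr]
use["R"].append("s6") if 0 else None
for s0 in (.16,.3):
    q=np.r_[.628,.0265,.107,-.078,s0,np.zeros(18)]
    for rng in (10,8,6,6,6):
        setc(q[5:]);obs=collect(q[:5],rng)
        f=least_squares(res4,q,args=(obs,),loss="soft_l1",x_scale=np.r_[.01,.01,.01,.05,.05,pr]);q=f.x
    J=f.jac;print(q[:3],np.degrees(q[3:5]),f.cost,len(obs),"sd",np.sqrt(np.diag(np.linalg.inv(J.T@J)))[:5])
    print(q[5:].reshape(3,6))
setc(q[5:])
for k,v in res(q[:5],obs,True).items():print(k,v)
np.save("belt4.npy",q)
P,M=frame(q[:5])
for k in ("w4","w3","s6","w2"):
    c,fi=C[k][:2];im=cv2.resize(c["image"],None,fx=4,fy=4,interpolation=cv2.INTER_CUBIC)
    for A,B,col in (((-50,50,0),(103,50,0),(0,255,0)),((-50,-50,0),(103,-50,0),(0,255,0)),((-50,50,0),(-50,-50,0),(255,255,0)),((-50,50,17),(-50,-50,17),(255,0,255))):
        Q=np.array([proj(c,P+M@((np.array(A)+(np.array(B)-A)*t)/1000),fi) for t in np.linspace(0,1,20)])*4+1.5
        cv2.polylines(im,[Q.astype(np.int32)],False,col,1)
    for l,kk,qq in obs:
        if kk==k: cv2.circle(im,tuple((qq*4+1.5).astype(int)),3,(0,0,255),1)
    qq=proj(c,P,fi)*4;cv2.imwrite(f"pics/ov4_{k}.png",cv2.getRectSubPix(im,(700,580),(float(qq[0]),float(qq[1]))))
E
python3 fit4.py
```

```text
[0.6369 0.0297 0.1142] [-6.0428  9.938 ] 75.82945043520388 179 sd [0.0007 0.0008 0.0033 0.0033 0.005 ]
[[ 0.0009  0.0021  0.0023 -0.0162  0.0166 -0.0233]
 [ 0.0002  0.0004  0.     -0.0033  0.0014 -0.0013]
 [ 0.0006  0.0001 -0.0023  0.0005  0.0038 -0.0145]]
[0.6371 0.0298 0.1142] [-6.0693  9.9353] 71.63727728276315 179 sd [0.0007 0.0008 0.0033 0.0033 0.0049]
[[ 0.0011  0.0021  0.0022 -0.0164  0.0167 -0.0239]
 [ 0.0002  0.0004  0.     -0.0034  0.0014 -0.0014]
 [ 0.0006  0.0001 -0.0023  0.0005  0.004  -0.0152]]
('L', 'w4') [0.2, -0.5, 0.5, 0.2, 0.2, 0.2, 0.2, -0.0, -0.0, -0.0, -0.3, -0.3, -0.0, 1.2]
('L', 'w3') [-0.5, -0.5, -0.0, 0.2, 0.2, 0.2, -4.7, -0.7, 0.3]
('L', 'w2') [0.2, 0.2, -0.0, -0.5, 0.3, 0.0, 0.0, 0.5, 0.0, -0.5, 0.3, -0.2, 0.0, -0.2]
('L', 'w1') [-0.7, -0.5, -0.7, 0.0, -0.5, -0.2, -0.7, -0.5, 0.0]
('L', 's6') [0.5, 0.3, -0.1, 0.3, 0.3, 0.1, -1.1, 0.1, -1.1, -0.3, -0.1, -1.5, 0.2, 0.8]
('L', 't') [-0.2, -0.5, 0.3, 0.0, -0.2, -0.7, 0.0, -0.5, -0.7, -0.3, -0.3, -1.0, -0.3, -0.5]
('R', 'w4') [-0.8, -0.5, -0.0, -0.0, -0.0, -0.5, -0.3, -0.0, -0.3, -0.0, -0.0, -0.3, -0.6, 0.2]
('R', 'w3') [0.1, -0.1, -0.1, -0.4, 0.4, -0.1, -0.1, 0.2, 0.2, -0.1, 0.2]
('R', 'w2') [0.2, -0.0, 1.0, 0.5, 0.5, 0.7, 0.2, 0.7, 0.5, 1.0, 0.5, 0.7, 0.7, 1.2]
('R', 'w1') [-0.2, -0.2, -0.2, 0.0, 0.0, 0.3, -0.5, 0.0, 0.3, 0.2]
('R', 't') [0.5, 0.8, 0.5, 0.3, 0.8, 0.8, 0.3, 0.8, 0.3, 0.0, 0.5, 0.2, -0.0, -0.5]
('F', 'w4') [-0.5, -0.2, 0.3, -0.2, 0.3, 0.5, 0.5, 0.0, 0.3, 0.0, 0.0, 0.0, -0.5, -0.2]
('F', 'w3') [-0.5, -0.2, -0.5, -0.0, 0.2, -0.3, -0.5, -0.0, -0.0, -0.3, 0.7, 0.7, 0.7, 0.4]
('F', 'w2') [-0.3, -0.3, 0.2, -0.3, -0.0, 0.2, -0.3, 0.2, 0.2, -0.0, 0.2, 0.2, -0.3, -0.3]
```

Call:
servo_tool --slide '[[0.2,0.75,0.2],[0.2,0.75,0.2],[0.1,0.75,0.1],[0,0,0],[0,0,0],[0,0,0],[0,0,0],[0,0,0],[0,0,0],[0,0,0],[0,0,0],[0,0,0]]' --twist '[[0,0,0.85],[0,0,0.8],[0,0,0.8],[-0.9,0,0],[-0.9,0,0],[-0.9,0,0],[-0.9,0,0],[-0.9,0,0],[-0.9,0,0],[-0.9,0,0],[-0.9,0,0],[0,0,0]]' --gripper '[0,0,0,0,0,0,0,0,0,0,0,0]'

```text
time_s: 11.6
tcp_pos: [0.5982, 0.2221, 0.2676]
ee_rot: [[1.0, 0.001, -0.003], [-0.001, -0.728, -0.686], [-0.003, 0.686, -0.728]]
wrist_force: [-0.9, -0.8, -0.2]
gripper_width: 0.998
```

Call:
servo_tool --slide '[[0,0,0],[0,0,0]]' --twist '[[0,0,0],[0,0,0]]' --gripper '[0,0]'

```text
time_s: 11.85
tcp_pos: [0.5986, 0.2219, 0.2709]
ee_rot: [[1.0, -0.003, 0.0], [-0.002, -0.731, -0.683], [0.002, 0.683, -0.731]]
wrist_force: [-0.1, -0.2, -0.0]
gripper_width: 0.999
```

```bash
python3 - <<'E'
from station import r
from h import *
s=r.sense(); print(s["time_s"],s["tcp_pos"],s["ee_rot"],s["gripper_width"],s["wrist_force"],s["joints"])
c=r.capture("wrist"); np.savez("w5.npz",**c); cv2.imwrite("pics/w5.png",c["image"])
E
```

```text
11.85 [0.5986 0.2219 0.2709] [[ 1.     -0.0026  0.0002]
 [-0.0017 -0.7305 -0.6829]
 [ 0.0019  0.6829 -0.7305]] 0.9993091476416294 [-0.0973 -0.1856 -0.0121] [ 46.7956  34.1266   5.8819  28.0136 -95.3159  37.132 ]
```

View pics/w5.png

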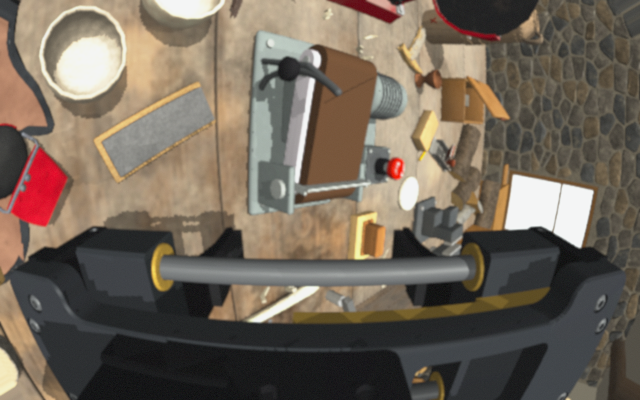

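```bash
python3 - <<'E'
from h import *
crop(load("w5.npz"),"w5c.png",240,415,30,220,3.1)
E
```

```text
(no output)
```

View pics/w5c.png

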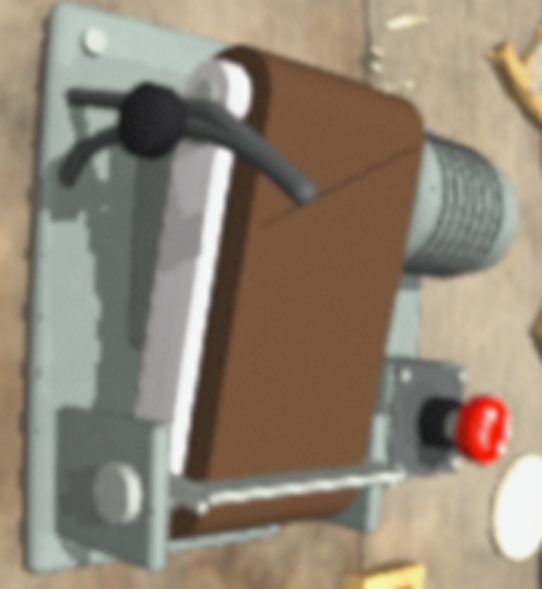

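View pics/ov4_w3.png

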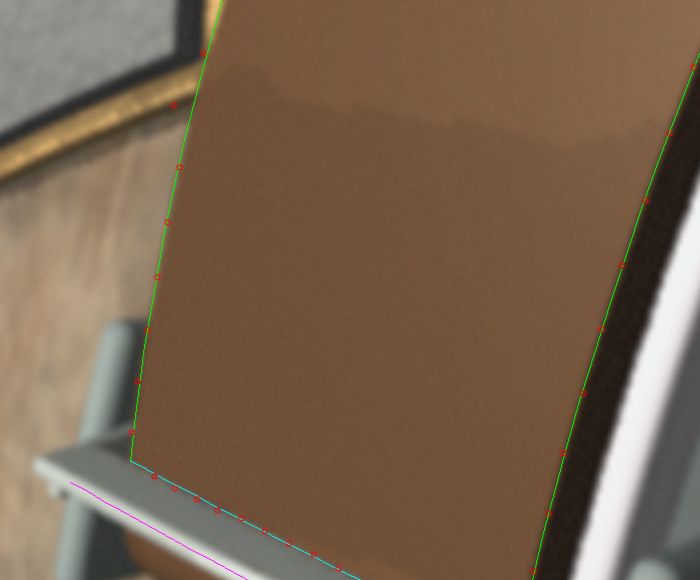

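View pics/ov4_s6.png

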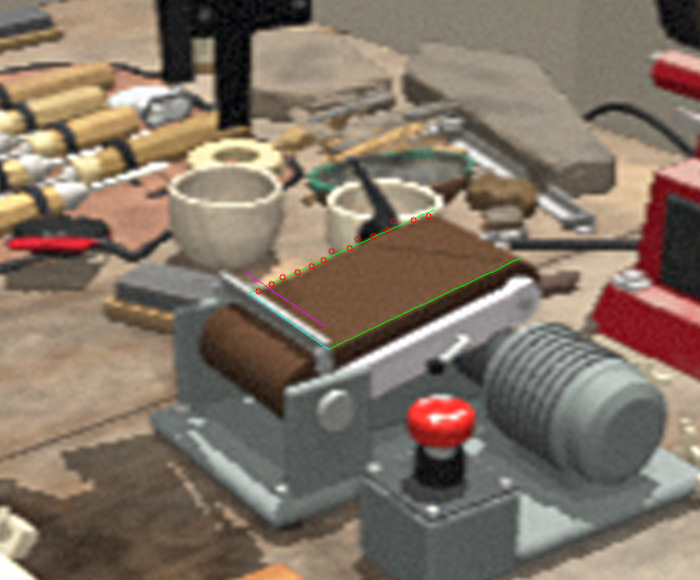

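```bash
cat > sift.py <<'E'
from h import *
from scipy.optimize import least_squares
from scipy.spatial.transform import Rotation as Ro
N=["w1","w2","w3","w4","w5"];V={n:load(n+".npz") for n in N}
mask=np.zeros((400,640),np.uint8);mask[:222]=255
S=cv2.SIFT_create(contrastThreshold=.015)
KD={n:S.detectAndCompute(cv2.resize(V[n]["image"],None,fx=2,fy=2,interpolation=cv2.INTER_CUBIC),cv2.resize(mask,None,fx=2,fy=2)) for n in N}
bf=cv2.BFMatcher()
pairs=[]
for i,a in enumerate(N):
    for b in N[i+1:]:
        m=[x for x,y in bf.knnMatch(KD[a][1],KD[b][1],k=2) if x.distance<.75*y.distance]
        for x in m:
            p=np.array(KD[a][0][x.queryIdx].pt)/2-.25;q=np.array(KD[b][0][x.trainIdx].pt)/2-.25
            X,e=tri([ray(V[a],*p,True),ray(V[b],*q,True)])
            if e[0]<.01 and -.03<X[2]<.25: pairs.append((a,b,p,q))
from collections import Counter
print(Counter((a,b) for a,b,_,_ in pairs))
R0={n:(V[n]["R"].copy(),V[n]["t"].copy()) for n in N}
def setv(d):
    dR=Ro.from_rotvec(d[3:6]).as_matrix()
    for n in N: V[n]["R"]=dR@R0[n][0];V[n]["t"]=dR@R0[n][1]+d[:3]
def resid(d):
    setv(d);o=[]
    for a,b,p,q in pairs:
        o1,d1=ray(V[a],*p,True);o2,d2=ray(V[b],*q,True)
        n=np.cross(d1,d2);n/=np.linalg.norm(n);dist=n@(o2-o1);o.append(dist/.0005/ 1.0)
    return np.r_[np.array(o),d[:3]/.003,d[3:]/.02]
f=least_squares(resid,np.zeros(6),loss="cauchy",x_scale=[.002]*3+[.005]*3)
r0=np.abs(resid(np.zeros(6))[:-6])*.5;r1=np.abs(f.fun[:-6])*.5
print("median mm before/after",np.median(r0),np.median(r1),f.x)
setv(f.x);np.save("wcal.npy",f.x)
# heights of bench points
Z=[tri([ray(V[a],*p,True),ray(V[b],*q,True)])[0] for (a,b,p,q),e in zip(pairs,r1) if e<.8]
Z=np.array(Z);print(len(Z),"bench z hist",np.histogram(Z[:,2],bins=np.arange(-.03,.15,.01)))
zz=Z[np.abs(Z[:,2])<.01];print(np.median(zz[:,2]))
E
python3 sift.py
```

```text
Counter({('w1', 'w2'): 352, ('w2', 'w4'): 247, ('w1', 'w4'): 159, ('w2', 'w3'): 79, ('w1', 'w3'): 45, ('w4', 'w5'): 44, ('w3', 'w4'): 34, ('w2', 'w5'): 25, ('w1', 'w5'): 13, ('w3', 'w5'): 3})
median mm before/after 0.39776461351838244 0.39905799166096617 [ 0.0001 -0.0005 -0.0003 -0.0003  0.0004 -0.0001]
732 bench z hist (array([  2,   4, 187, 251, 105,  94,  28,  14,  11,  20,   0,   4,   2,
         8,   2,   0,   0]), array([-0.03, -0.02, -0.01,  0.  ,  0.01,  0.02,  0.03,  0.04,  0.05,
        0.06,  0.07,  0.08,  0.09,  0.1 ,  0.11,  0.12,  0.13,  0.14]))
0.0002461750542322601
```

```bash
cat >> sift.py <<'E'
setv(np.zeros(6))
for pr in sorted(set((a,b) for a,b,_,_ in pairs)):
    Zs=[tri([ray(V[a],*p,True),ray(V[b],*q,True)]) for a,b,p,q in pairs if (a,b)==pr]
    X=np.array([x for x,e in Zs]);e=np.array([e[0]*2 for x,e in Zs]);g=(e<.003)&(np.abs(X[:,2])<.012)
    print(pr,"bench z med %.4f mad %.4f n %d"%(np.median(X[g,2]),np.median(np.abs(X[g,2]-np.median(X[g,2]))),g.sum()),"epi mm %.2f"%(np.median(e)*1000))
    # disparity of backprojection on z=0 plane for bench points
    D=np.array([atz(V[b],*q,0,True)-atz(V[a],*p,0,True) for a,b,p,q in pairs if (a,b)==pr])[:, :2];D=D[g]
    print("   plane shift b-a mm",np.median(D,0)*1000)
E
python3 sift.py | tail -20
```

```text
('w1', 'w2') bench z med 0.0007 mad 0.0020 n 195 epi mm 0.38
   plane shift b-a mm [-0.159  0.146]
('w1', 'w3') bench z med 0.0005 mad 0.0017 n 30 epi mm 0.61
   plane shift b-a mm [-0.135   0.0348]
('w1', 'w4') bench z med 0.0011 mad 0.0015 n 76 epi mm 0.52
   plane shift b-a mm [-0.2985 -0.0693]
('w1', 'w5') bench z med 0.0013 mad 0.0013 n 10 epi mm 0.26
   plane shift b-a mm [-0.6091 -0.9047]
('w2', 'w3') bench z med -0.0001 mad 0.0010 n 62 epi mm 0.35
   plane shift b-a mm [0.1361 0.0717]
('w2', 'w4') bench z med 0.0013 mad 0.0032 n 110 epi mm 0.38
   plane shift b-a mm [-0.0832 -0.0251]
('w2', 'w5') bench z med 0.0000 mad 0.0005 n 20 epi mm 0.57
   plane shift b-a mm [ 0.1222 -0.0182]
('w3', 'w4') bench z med 0.0002 mad 0.0010 n 21 epi mm 0.31
   plane shift b-a mm [-0.097   0.0131]
('w3', 'w5') bench z med 0.0006 mad 0.0010 n 2 epi mm 0.99
   plane shift b-a mm [-0.495  -0.2995]
('w4', 'w5') bench z med 0.0003 mad 0.0007 n 28 epi mm 0.40
   plane shift b-a mm [ 0.0885 -0.1795]
```

```bash
cat > fit5.py <<'E'
import fit, fit3
from fit3 import *
C["w5"]=(load("w5.npz"),True,240,30,3.1)
WV=["w1","w2","w3","w4","w5"]
use.clear();use.update({"L":WV,"R":["w1","w2","w3","w4","w5"],"F":["w2","w3","w4"]})
def lines(p):
    P,M=frame(p);hl,hr=p[5],p[6];T=lambda v:P+M@(np.array(v)/1000)
    return {"L":(T((-50,hl,0)),T((110,hl,0))),"R":(T((-50,-hr,0)),T((110,-hr,0))),"F":(T((-50,hl,0)),T((-50,-hr,0)))}
def res5(p,obs,det=False):
    E=lines(p);D={};o=[]
    for lab,k,q in obs:
        r=pd(C[k][0],True,q,*E[lab]);o.append(r);D.setdefault((lab,k),[]).append(round(float(r),1))
    return D if det else np.r_[np.array(o),(p[5]-50)/1,(p[6]-50)/1]
if __name__=="__main__":
  for s0 in (.16,.3):
    p=np.r_[.628,.0265,.108,-.078,s0,50,50]
    for rng in (10,8,6,5,5):
        obs=collect(p[:5],rng);f=least_squares(res5,p,args=(obs,),loss="soft_l1",f_scale=.5,x_scale=[.01,.01,.01,.05,.05,1,1]);p=f.x
    print(p[:3],np.degrees(p[3:5]),p[5:],f.cost,len(obs))
  for k,v in res5(p,obs,True).items():print(k,v)
  np.save("belt5.npy",p);E=lines(p)
  for k in WV:
    c=C[k][0];im=cv2.resize(c["image"],None,fx=4,fy=4,interpolation=cv2.INTER_CUBIC)
    for A,B in E.values():
        Q=np.array([proj(c,A+(B-A)*t,True) for t in np.linspace(0,1,20)])*4+1.5;cv2.polylines(im,[Q.astype(np.int32)],False,(0,255,0),1)
    for l,kk,q in obs:
        if kk==k: cv2.circle(im,tuple((q*4+1.5).astype(int)),3,(0,0,255),1)
    q=proj(c,p[:3],True)*4;cv2.imwrite(f"pics/ov5_{k}.png",cv2.getRectSubPix(im,(700,580),(float(q[0]),float(q[1]))))
E
python3 fit5.py
```

```text
[0.6281 0.0268 0.108 ] [-4.4695  9.3267] [50.509 50.509] 37.91926451054263 163
[0.6282 0.0268 0.1081] [-4.4682  9.2952] [50.5043 50.5043] 37.63951565219696 163
('L', 'w1') [-1.1, -0.9, -1.4, -0.9, -0.9, -0.6, -1.4, -0.9, -1.1]
('L', 'w2') [0.9, 0.6, 0.6, 0.4, 1.4, 0.9, 0.9, 1.4, 0.9, 0.6, 1.1, 0.4, 0.9, 1.4]
('L', 'w3') [-2.6, 0.2, 0.4, 0.7, 0.7, 0.7, -3.0, -0.5, 0.7]
('L', 'w4') [0.0, -1.0, -0.5, -0.2, -0.5, -0.5, -0.7, -0.9, -0.7, -1.2, -0.9, -0.9, -0.9, 0.6]
('L', 'w5') [1.2, 1.0, 0.8, 0.5, 0.8, 0.5, 0.0, 0.8, 0.3, 0.5, 0.0, 0.8]
('R', 'w1') [-0.6, -0.4, -0.6, -0.1, -0.4, -0.1, -0.6, -0.4, -0.4, -0.9]
('R', 'w2') [1.4, 1.4, 1.6, 1.1, 1.4, 1.6, 1.1, 2.1, 1.3, 1.8, 1.1, 1.3, 1.3, 1.8]
('R', 'w3') [0.3, 0.1, 0.1, -0.2, 0.1, 0.3, -0.2, 0.0, -0.2, 0.3, -0.2]
('R', 'w4') [-0.7, -0.2, -0.2, -0.2, -0.2, -0.2, -0.8, -0.3, -0.3, -0.5, -0.5, -0.3, -0.3, -0.8]
('R', 'w5') [2.4, 0.7, 0.3, 2.2, 1.5, 0.0, 0.0, -0.5, 0.0, 2.5, 0.0, 0.0, 0.5, -0.0]
('F', 'w2') [1.0, 1.3, 1.5, 1.3, 1.3, 1.5, 1.0, 1.5, 1.5, 1.3, 1.3, 1.5, 1.0, 1.3]
('F', 'w3') [0.0, -0.2, 0.0, 0.3, 0.5, -0.2, -0.2, 0.0, 0.0, -0.2, -0.2, 0.5, 0.3, 0.0]
('F', 'w4') [-1.0, -1.0, -0.2, -1.0, -1.0, -1.0, -0.2, -0.5, -0.5, -0.7, -0.7, -0.5, -1.0, -1.2]
```

```bash
cat > fit6.py <<'E'
from fit5 import *
for W in ([ "w1","w2","w4"],["w2","w3","w4","w5"],["w1","w3","w4","w5"],WV):
    use.update({"L":W,"R":W,"F":[k for k in W if k in("w2","w3","w4")]})
    p=np.r_[.6285,.0265,.11,-.078,.2,50,50]
    for it in range(6):
        obs=collect(p[:5],7)
        g=lambda p:np.r_[res5(p,obs)[:-2],(p[5]-50)/3,(p[6]-50)/3]
        f=least_squares(g,p,loss="soft_l1",f_scale=.5,x_scale=[.01,.01,.01,.05,.05,1,1]);p=f.x
    print(W,p[:3],np.degrees(p[3:5]),p[5:],f.cost,len(obs))
    for k,v in res5(p,obs,True).items():print(k,np.median(v),end=" ")
    print()
    # button check
E
python3 fit6.py
python3 - <<'E'
from h import *
W={n:load(f"{n}.npz") for n in("w1","w2","w3","w4","w5")}
for n,c in W.items():
    s=c["R"];print(n,-c["R"].T@c["t"])
E
```

```text
['w1', 'w2', 'w4'] [0.6259 0.0264 0.0971] [-4.4847 10.3769] [52.1202 52.1202] 8.483689036492484 104
('L', 'w1') -0.2 ('L', 'w2') 0.05 ('L', 'w4') 0.05 ('R', 'w1') -0.5 ('R', 'w2') -0.15000000000000002 ('R', 'w4') 0.45 ('F', 'w2') 0.4 ('F', 'w4') -0.5 
['w2', 'w3', 'w4', 'w5'] [0.6283 0.0265 0.1083] [-4.4445  9.0626] [50.3711 50.3711] 37.025151251516526 146
('L', 'w2') 0.6499999999999999 ('L', 'w3') 0.3 ('L', 'w4') -1.1 ('L', 'w5') 0.4 ('R', 'w2') 1.35 ('R', 'w3') -0.1 ('R', 'w4') -0.45 ('R', 'w5') 0.1 ('F', 'w2') 1.4 ('F', 'w3') -0.05 ('F', 'w4') -0.75 
['w1', 'w3', 'w4', 'w5'] [0.6287 0.027  0.1086] [-4.3923  8.9147] [50.6465 50.6465] 22.255649310750783 123
('L', 'w1') -0.5 ('L', 'w3') 1.0 ('L', 'w4') -0.1 ('L', 'w5') 0.6 ('R', 'w1') -0.5 ('R', 'w3') 0.3 ('R', 'w4') -0.4 ('R', 'w5') 0.30000000000000004 ('F', 'w3') 0.3 ('F', 'w4') -0.5 
['w1', 'w2', 'w3', 'w4', 'w5'] [0.6281 0.0268 0.1081] [-4.4513  9.3202] [50.5292 50.5292] 43.54723660159471 165
('L', 'w1') -0.8 ('L', 'w2') 0.9 ('L', 'w3') 0.4 ('L', 'w4') -0.7 ('L', 'w5') 0.7 ('R', 'w1') -0.4 ('R', 'w2') 1.3 ('R', 'w3') 0.0 ('R', 'w4') -0.3 ('R', 'w5') 0.15 ('F', 'w2') 1.2 ('F', 'w3') 0.0 ('F', 'w4') -0.8 
w1 [0.5298 0.076  0.5089]
w2 [ 0.6079 -0.0132  0.5087]
w3 [ 0.6489 -0.1039  0.2979]
w4 [0.639  0.067  0.4022]
w5 [0.6718 0.3314 0.3898]
```

View pics/ov5_w2.png

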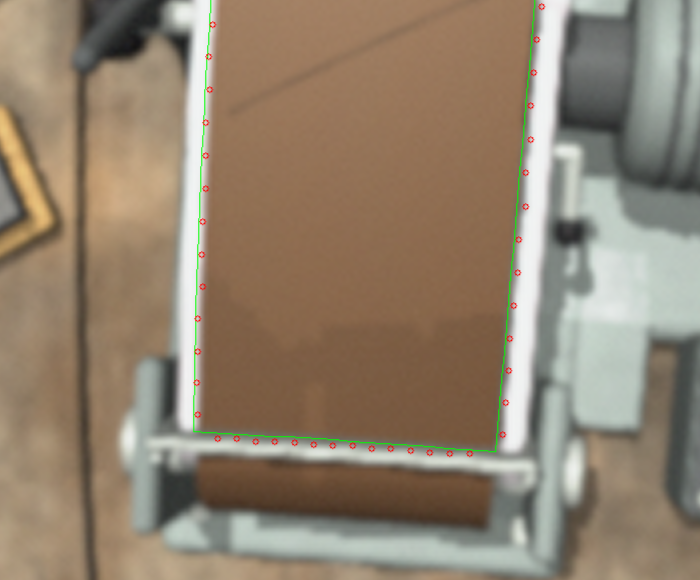

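View pics/ov5_w5.png

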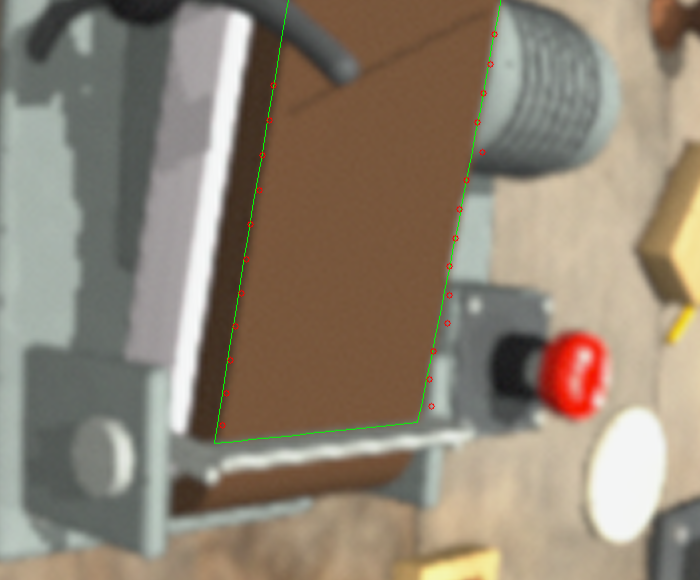

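Call:
servo_tool --slide '[[-0.3,0.1,0],[-0.3,0.1,0],[-0.3,0.1,0],[-0.3,0.1,0],[-0.3,0.1,0],[-0.3,0.1,0],[-0.3,0.2,0],[-0.3,0.2,0],[-0.2,0.08,0],[-0.2,0,0],[0,0,0],[0,0,0]]' --twist '[[0.9,0,0],[0.9,0,0],[0.9,0,0],[0.9,0,0],[0.9,0,0],[0.9,0,0],[0.9,0,0],[0.88,0,0],[0,0,-0.9],[0,0,-0.9],[0,0,-0.9],[0,0,-0.9]]' --gripper '[0,0,0,0,0,0,0,0,0,0,0,0]'

```text
time_s: 13.4
tcp_pos: [0.4301, 0.2871, 0.2709]
ee_rot: [[0.928, -0.372, 0.0], [-0.372, -0.928, 0.0], [0.0, -0.0, -1.0]]
wrist_force: [0.5, 0.2, -0.4]
gripper_width: 0.999
```

Call:
servo_tool --slide '[[0,0,0],[0,0,0],[0,0,0]]' --twist '[[0,0,-0.9],[0,0,0],[0,0,0]]' --gripper '[0,0,0]'

```text
time_s: 13.78
tcp_pos: [0.4303, 0.2872, 0.2703]
ee_rot: [[0.891, -0.454, -0.0], [-0.454, -0.891, -0.001], [0.0, 0.001, -1.0]]
wrist_force: [-0.2, -0.3, 0.3]
gripper_width: 0.999
```

```bash
python3 - <<'E'
from station import r
from h import *
s=r.sense(); print(s["time_s"],s["tcp_pos"],s["ee_rot"],s["wrist_force"],s["joints"])
c=r.capture("wrist"); np.savez("w6.npz",**c); cv2.imwrite("pics/w6.png",c["image"])
crop(c,"w6c.png",200,450,80,280,3)
E
```

```text
13.775 [0.4303 0.2872 0.2703] [[ 0.8912 -0.4537 -0.0004]
 [-0.4537 -0.8912 -0.0011]
 [ 0.0001  0.0011 -1.    ]] [-0.1611 -0.2962  0.2524] [ 51.7265   9.6513  -9.8533   0.0199 -70.5584  11.2856]
```

View pics/w6c.png

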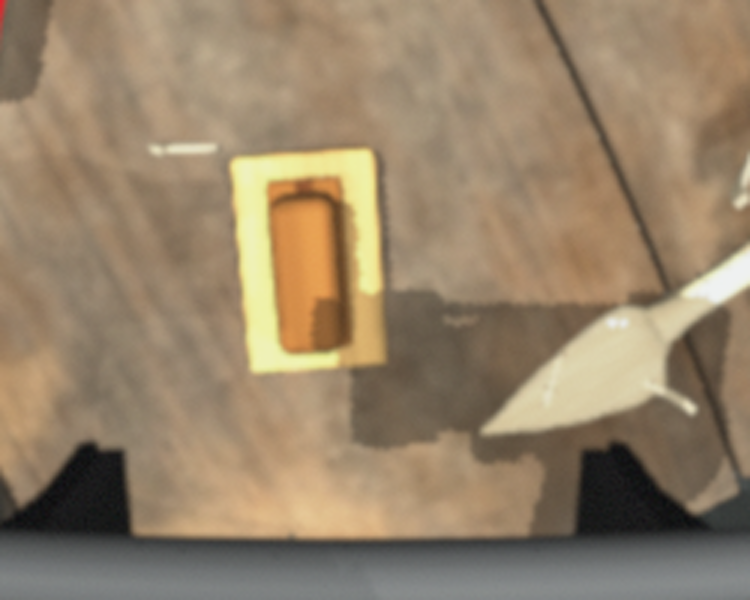

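```bash
python3 - <<'E'
from h import *
c=load("w6.npz");t=load("w1.npz")
Q=np.array([atz(c,200+u/3,80+v/3,.022,True)[:2] for u,v in ((232,158),(374,150),(386,362),(250,373))])
print(Q,"ctr",Q.mean(0));
for i in range(4):
    d=Q[(i+1)%4]-Q[i];print(np.linalg.norm(d),np.degrees(np.arctan2(d[1],d[0])))
H=np.array([atz(c,200+u/3,80+v/3,.062,True)[:2] for u,v in ((275,200),(333,200),(348,345),(285,350))]);print("handle",H.mean(0),H)
E
```

```text
[[0.4983 0.3103]
 [0.4727 0.253 ]
 [0.3837 0.2916]
 [0.4075 0.35  ]] ctr [0.4406 0.3012]
0.06274903435463178 -114.146768912563
0.09694231342832361 156.58068703778537
0.06308693915846492 67.84230782125896
0.09912855339140629 -23.608704218088327
handle [0.4415 0.2988] [[0.4751 0.2973]
 [0.4644 0.2767]
 [0.4083 0.2986]
 [0.4182 0.3228]]
```

Call:
servo_tool --slide '[[0.18,0.21,-0.5],[0,0,-0.8],[0,0,-0.8],[0,0,-0.7],[0,0,-0.5],[0,0,-0.3],[0,0,-0.2],[0,0,-0.19],[0,0,0],[0,0,0]]' --twist '[[0,0,0.58],[0,0,0],[0,0,0],[0,0,0],[0,0,0],[0,0,0],[0,0,0],[0,0,0],[0,0,0],[0,0,0]]' --gripper '[0,0,0,0,0,0,0,0,0,0]'

```text
time_s: 15.08
tcp_pos: [0.4414, 0.3004, 0.031]
ee_rot: [[0.917, -0.399, 0.0], [-0.399, -0.917, -0.001], [0.0, 0.001, -1.0]]
wrist_force: [0.2, 0.2, 0.1]
gripper_width: 1.002
```

```bash
python3 - <<'E'
from station import r
from h import *
s=r.sense(); print(s["time_s"],s["tcp_pos"],s["ee_rot"],s["wrist_force"])
c=r.capture("wrist"); cv2.imwrite("pics/w7.png",c["image"])
c=r.capture("scene"); crop(c,"s7c.png",150,300,130,240,5)
E
```

```text
15.075 [0.4414 0.3004 0.031 ] [[ 0.9167 -0.3995  0.0001]
 [-0.3995 -0.9167 -0.001 ]
 [ 0.0005  0.0009 -1.    ]] [0.221  0.1933 0.081 ]
```

View pics/w7.png

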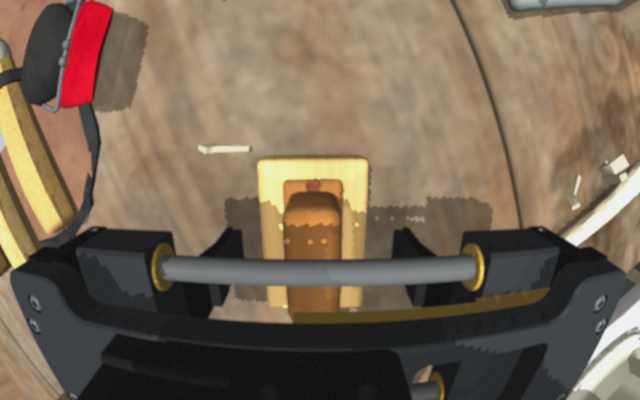

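View pics/s7c.png

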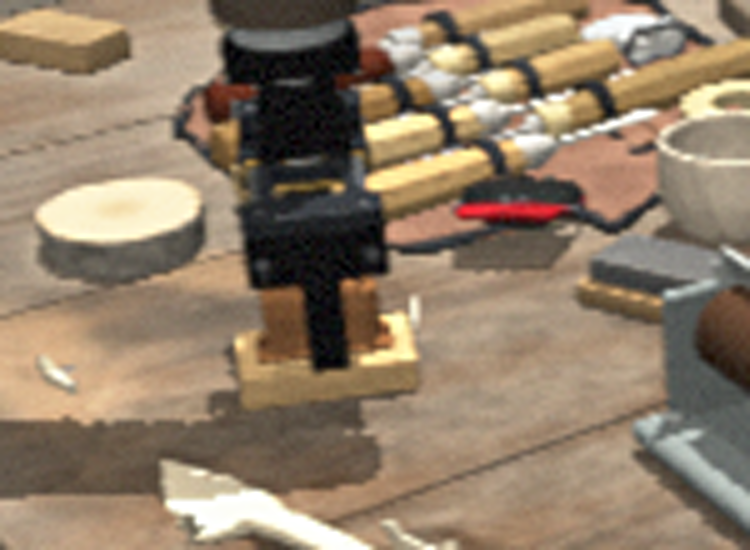

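Call:
servo_tool --slide '[[0,0,0],[0,0,0],[0,0,0],[0,0,0],[0,0,0],[0,0,0],[0,0,0],[0,0,0],[0,0,0],[0,0,0]]' --twist '[[0,0,0],[0,0,0],[0,0,0],[0,0,0],[0,0,0],[0,0,0],[0,0,0],[0,0,0],[0,0,0],[0,0,0]]' --gripper '[1,1,1,1,1,1,1,1,1,1]'

```text
time_s: 16.42
tcp_pos: [0.4412, 0.3002, 0.0305]
ee_rot: [[0.917, -0.4, -0.0], [-0.4, -0.917, -0.001], [0.0, 0.001, -1.0]]
wrist_force: [0.6, 1.0, 0.7]
gripper_width: 0.318
```

Call:
servo_tool --slide '[[0,0,0.2],[0,0,0.5],[0,0,0.8],[0,0,0.8],[0,0,0.8],[0,0,0.4],[0,0,0],[0,0,0]]' --twist '[[0,0,0],[0,0,0],[0,0,0],[0,0,0],[0,0,0],[0,0,0],[0,0,0],[0,0,0]]' --gripper '[1,1,1,1,1,1,1,1]'

```text
time_s: 17.42
tcp_pos: [0.4399, 0.299, 0.2388]
ee_rot: [[0.916, -0.4, -0.004], [-0.4, -0.916, -0.004], [-0.002, 0.005, -1.0]]
wrist_force: [0.1, -0.3, -2.1]
gripper_width: 0.317
```

```bash
python3 - <<'E'
from station import r
from h import *
s=r.sense(); print(s["time_s"],s["tcp_pos"],s["ee_rot"],s["wrist_force"],s["moment"])
c=r.capture("wrist"); cv2.imwrite("pics/w8.png",c["image"]);np.savez("w8.npz",**c)
c=r.capture("scene"); crop(c,"s8c.png",150,300,60,220,4)
E
```

```text
17.425 [0.4399 0.299  0.2388] [[ 0.9164 -0.4001 -0.0037]
 [-0.4002 -0.9164 -0.0039]
 [-0.0018  0.0051 -1.    ]] [ 0.1109 -0.3081 -2.1289] [-0.0126  0.0312 -0.0429]
```

View pics/w8.png

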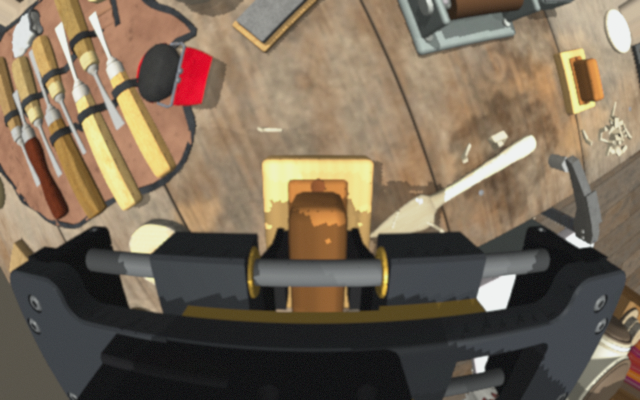

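View pics/s8c.png

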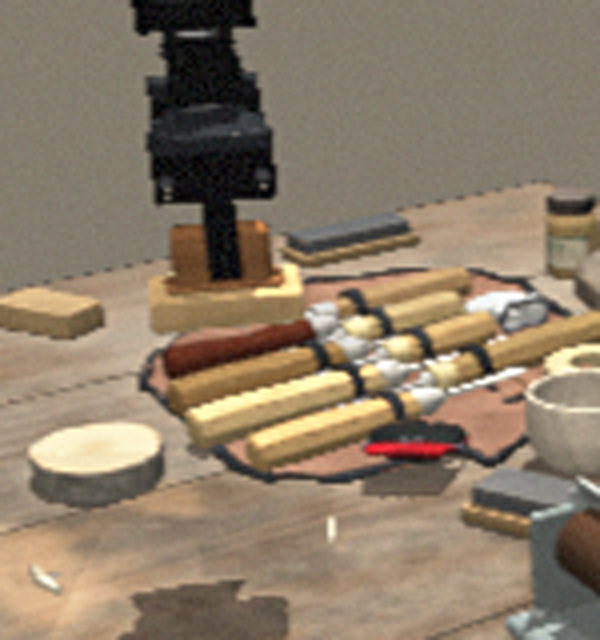

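```bash
python3 - <<'E'
from h import *
c=load("w8.npz");crop(c,"w8c.png",240,400,140,250,4.5)
T=np.array([.4399,.2990,.2388]);R=np.array([[.9164,-.4001,-.0037],[-.4002,-.9164,-.0039],[-.0018,.0051,-1]])
def h(u,v,dz):
    o,d=ray(c,u,v,True);o=R.T@(o-T);d=R.T@d;return o+d*(dz-o[2])/d[2]
for n,u,v in (("FL",264,158),("FR",373,158),("L lower",267,225),("R lower",369,225)):print(n,h(u,v,.0085))
E
```

```text
FL [ 0.0498 -0.0289  0.0085]
FR [0.0498 0.0324 0.0085]
L lower [ 0.0099 -0.0288  0.0085]
R lower [0.0099 0.0318 0.0085]
```

View pics/w8c.png

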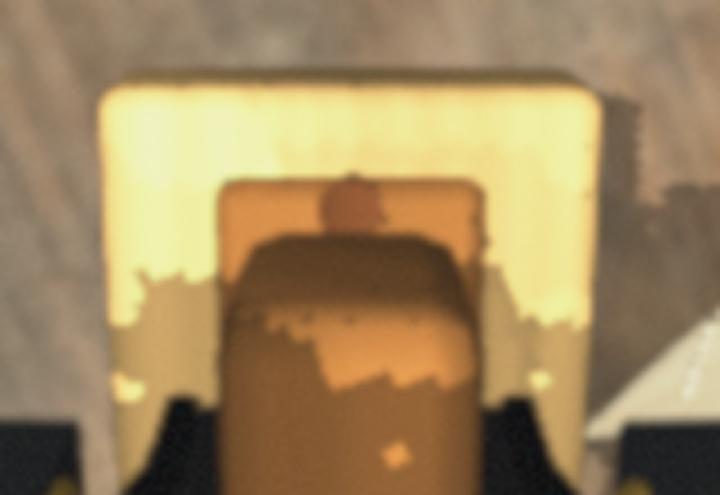

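Call:
servo_tool --slide '[[0.52,-0.75,0],[0.52,-0.75,0],[0.52,-0.75,0],[0.52,-0.75,0],[0.52,-0.75,0],[0.52,-0.75,0],[0,0,0],[0,0,0],[0,0,0],[0,0,0]]' --twist '[[0,0,0.53],[0,0,0.53],[0,0,0.53],[0,0,0.53],[0,0,0.53],[0,0,0.53],[-0.06,-0.79,0],[-0.06,-0.79,0],[0,0,0],[0,0,0]]' --gripper '[1,1,1,1,1,1,1,1,1,1]'

```text
time_s: 18.77
tcp_pos: [0.6284, 0.0302, 0.2399]
ee_rot: [[0.984, -0.078, 0.163], [-0.077, -0.997, -0.015], [0.163, 0.002, -0.987]]
wrist_force: [0.3, -0.9, -1.3]
gripper_width: 0.32
```

```bash
python3 - <<'E'
from station import r
from h import *
s=r.sense(); print(s["time_s"],s["tcp_pos"],s["ee_rot"],s["wrist_force"],s["moment"])
x=s["ee_rot"][:,0];print("yaw",np.degrees(np.arctan2(x[1],x[0])),"pitch",np.degrees(np.arcsin(x[2])))
c=r.capture("scene"); crop(c,"s9c.png",250,430,90,250,4);np.savez("s9.npz",**c)
c=r.capture("wrist"); cv2.imwrite("pics/w9.png",c["image"]);np.savez("w9.npz",**c)
E
```

```text
18.775 [0.6284 0.0302 0.2399] [[ 0.9836 -0.0781  0.1627]
 [-0.0767 -0.9969 -0.0148]
 [ 0.1634  0.0021 -0.9866]] [ 0.3175 -0.8587 -1.3133] [ 0.0363  0.3979 -0.0146]
yaw -4.460556451603538 pitch 9.403413377344599
```

View pics/s9c.png

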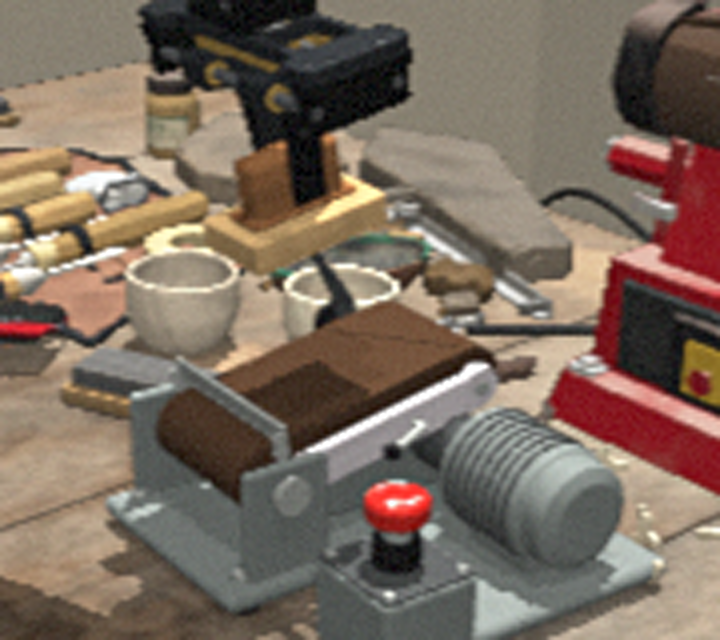

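View pics/w9.png

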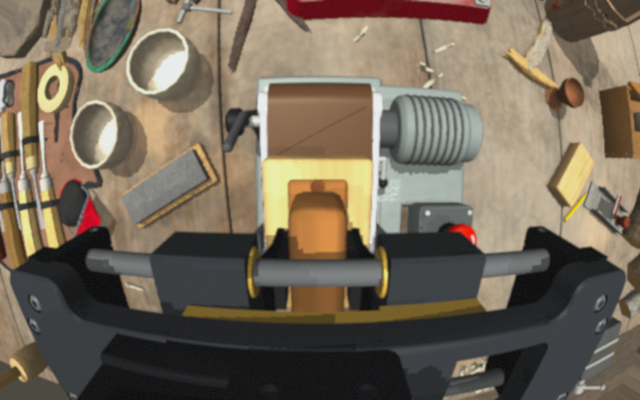

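```bash
python3 - <<'E'
from h import *
from fit import frame
c=load("s6.npz");crop(c,"s6e.png",280,390,155,230,7)
for s in (8,9.4,11,13,16):
    o=[]
    for y in (.05,-.05):
        P,M=frame([.628,.0268,.107,-.078,np.radians(s)])
        a=proj(c,P+M@[-.04,y,0]);b=proj(c,P+M@[.1,y,0]);o+=[(a-[280,155])*7,(b-[280,155])*7,(b-a)[1]/(b-a)[0]]
    print(s,*o)
E
```

```text
8 [148.5389 207.8456] [441.2075  80.9532] -0.43356999565894777 [294.9226 304.7378] [598.4801 165.0993] -0.46000696576007494
9.4 [148.9309 210.0411] [440.5654  75.5884] -0.46103176598698103 [295.2749 307.0338] [597.9654 159.4897] -0.487442074898357
11 [149.4424 212.5186] [439.6845  69.5111] -0.4927180032380324 [295.7434 309.6228] [597.2252 153.1376] -0.5190536297344034
13 [150.176  215.5648] [438.3629  62.0019] -0.5328589349497169 [296.4275 312.8035] [596.072  145.2925] -0.5590325432841946
16 [151.4706 220.0213] [435.922   50.9384] -0.5944172766835844 [297.656 317.451] [593.8675 133.7417] -0.6201965108733848
```

View pics/s6e.png

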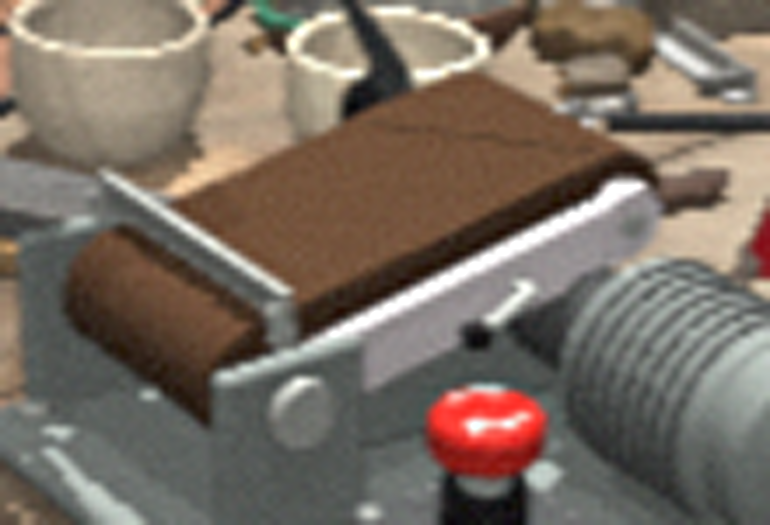

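Call:
servo_tool --slide '[[0,-0.05,-0.4],[0,0,-0.5],[0,0,-0.35],[0,0,-0.1],[0,0,0],[0,0,0]]' --twist '[[0,0,0],[0,0,0],[0,0,0],[0,0,0],[0,0,0],[0,0,0]]' --gripper '[1,1,1,1,1,1]'

```text
time_s: 19.62
tcp_pos: [0.6292, 0.0272, 0.1607]
ee_rot: [[0.983, -0.078, 0.167], [-0.077, -0.997, -0.014], [0.167, 0.001, -0.986]]
wrist_force: [-0.2, 0.6, -2.5]
gripper_width: 0.321
```

```bash
python3 - <<'E'
from station import r
from h import *
s=r.sense(); print(s["time_s"],s["tcp_pos"],s["wrist_force"],s["moment"])
c=r.capture("scene"); crop(c,"s10c.png",270,390,130,230,6);np.savez("s10.npz",**c)
E
```

```text
19.625 [0.6292 0.0272 0.1607] [-0.1534  0.5763 -2.5286] [0.0011 0.4525 0.0398]
```

View pics/s10c.png

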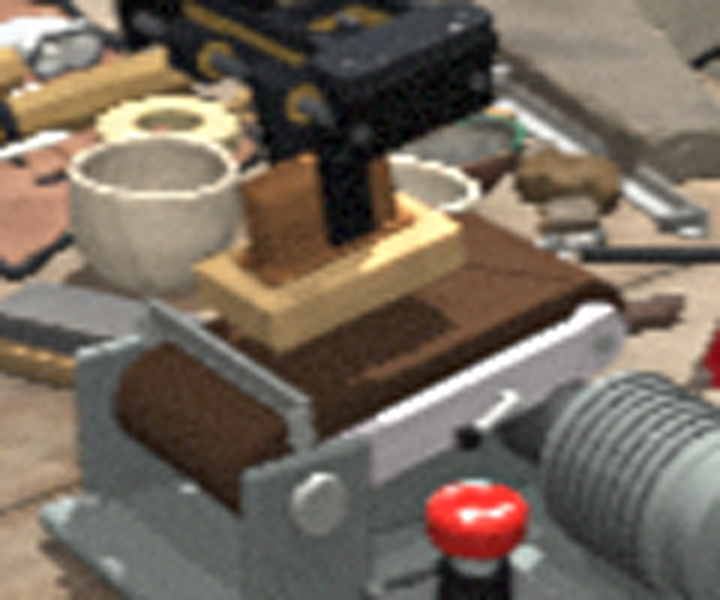

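Call:
servo_tool --slide '[[0.02,0,-0.12],[0.02,0,-0.12],[0,0,-0.04],[0,0,-0.03],[0,0,0]]' --twist '[[0,0,0],[0,0,0],[0,0,0],[0,0,0],[0,0,0]]' --gripper '[1,1,1,1,1]'

```text
time_s: 20.3
tcp_pos: [0.6306, 0.0269, 0.1407]
ee_rot: [[0.983, -0.078, 0.164], [-0.077, -0.997, -0.015], [0.165, 0.002, -0.986]]
wrist_force: [0.1, -0.2, -2.0]
gripper_width: 0.318
```

Call:
servo_tool --slide '[[0,0,-0.03],[0,0,-0.03],[0,0,0]]' --twist '[[0,0,0],[0,0,0],[0,0,0]]' --gripper '[1,1,1]'

```text
time_s: 20.68
tcp_pos: [0.6312, 0.027, 0.1395]
ee_rot: [[0.983, -0.078, 0.167], [-0.077, -0.997, -0.015], [0.167, 0.002, -0.986]]
wrist_force: [-3.6, 1.5, 6.2]
gripper_width: 0.32
```

```bash
python3 - <<'E'
from station import r
from h import *
s=r.sense(); print(s["time_s"],s["tcp_pos"],s["wrist_force"],s["moment"]);x=s["ee_rot"][:,0];print("yaw",np.degrees(np.arctan2(x[1],x[0])),"pitch",np.degrees(np.arcsin(x[2])),s["ee_rot"])
c=r.capture("scene"); crop(c,"s11c.png",290,380,140,215,8);np.savez("s11.npz",**c)
c=r.capture("wrist"); crop(c,"w11c.png",220,460,50,280,2.5);np.savez("w11.npz",**c)
E
```

```text
20.675 [0.6312 0.027  0.1395] [-3.56    1.4714  6.1949] [ 0.1765  1.317  -0.0124]
yaw -4.457846861703086 pitch 9.640963820979648 [[ 0.9829 -0.078   0.1668]
 [-0.0766 -0.997  -0.0147]
 [ 0.1675  0.0016 -0.9859]]
```

View pics/s11c.png

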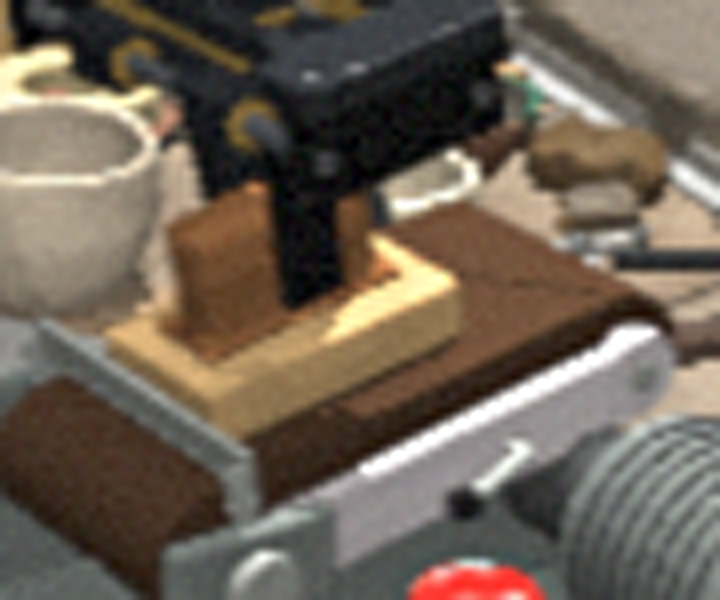

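View pics/w11c.png

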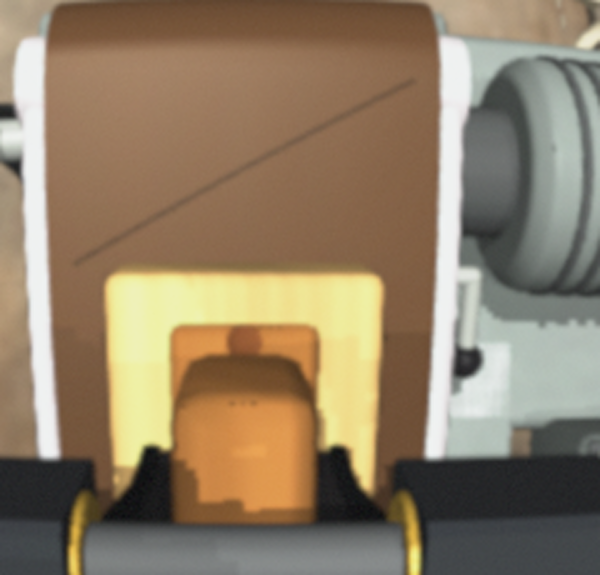

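Call:
servo_tool --slide '[[0,0,0.03],[-0.05,0.004,-0.008],[-0.05,0.004,-0.008],[0,0,0]]' --twist '[[0,0.12,0],[0,0,0],[0,0,0],[0,0,0]]' --gripper '[1,1,1,1]'

```text
time_s: 21.28
tcp_pos: [0.6264, 0.0278, 0.1388]
ee_rot: [[0.985, -0.077, 0.157], [-0.076, -0.997, -0.014], [0.157, 0.002, -0.988]]
wrist_force: [5.0, -0.2, -1.6]
gripper_width: 0.32
```

```bash
cat > st.py <<'E'
from station import r
from h import *
s=r.sense(); print(s["time_s"],s["tcp_pos"],s["wrist_force"],s["moment"]);x=s["ee_rot"][:,0];print("yaw",np.degrees(np.arctan2(x[1],x[0])),"pitch",np.degrees(np.arcsin(x[2])))
E
python3 st.py
```

```text
21.275 [0.6264 0.0278 0.1388] [ 5.0209 -0.2376 -1.5996] [-0.2333 -1.1774 -0.0296]
yaw -4.426904017877201 pitch 9.042936829136691
```

Call:
servo_tool --slide '[[0.005,0,-0.02],[0,0,0],[0,0,0]]' --twist '[[0,0,0],[0,0,0],[0,0,0]]' --gripper '[1,1,1]'

```text
time_s: 21.65
tcp_pos: [0.6264, 0.0277, 0.1387]
ee_rot: [[0.985, -0.078, 0.156], [-0.076, -0.997, -0.014], [0.157, 0.002, -0.988]]
wrist_force: [1.6, -0.4, 4.4]
gripper_width: 0.322
```

```bash
python3 st.py
```

```text
21.65 [0.6264 0.0277 0.1387] [ 1.6137 -0.407   4.3686] [-0.0409 -0.5587  0.0536]
yaw -4.432296205374538 pitch 9.02204201459038
```

Call:
servo_tool --slide '[[0.003,0,-0.02],[0,0,0],[0,0,0]]' --twist '[[0,-0.05,0],[0,0,0],[0,0,0]]' --gripper '[1,1,1]'

```text
time_s: 22.02
tcp_pos: [0.6264, 0.0277, 0.1387]
ee_rot: [[0.984, -0.077, 0.162], [-0.076, -0.997, -0.014], [0.162, 0.002, -0.987]]
wrist_force: [-1.1, 0.1, 10.2]
gripper_width: 0.319
```

```bash
python3 st.py
```

```text
22.025 [0.6264 0.0277 0.1387] [-1.1358  0.0825 10.2121] [0.1455 0.2223 0.0221]
yaw -4.423177670894678 pitch 9.336798903564402
```

Call:
servo_tool --slide '[[0,0,0],[0,0,0],[0,0,0],[0,0,0]]' --twist '[[0,0,0],[0,0,0],[0,0,0],[0,0,0]]' --gripper '[1,1,1,1]'

```text
time_s: 22.52
tcp_pos: [0.6265, 0.0277, 0.1387]
ee_rot: [[0.984, -0.077, 0.162], [-0.076, -0.997, -0.014], [0.162, 0.002, -0.987]]
wrist_force: [-1.3, 0.3, 10.2]
gripper_width: 0.314
```

```bash
python3 st.py; python3 - <<'E'
from station import r
from h import *
c=r.capture("scene"); crop(c,"s12c.png",280,380,135,235,6)
c=r.capture("top"); crop(c,"t12c.png",170,380,110,275,3.5)
c=r.capture("wrist"); crop(c,"w12c.png",220,500,50,280,2.5)
print(r.sense()["wrist_force"])
E
```

```text
22.525 [0.6265 0.0277 0.1387] [-1.327   0.3408 10.2177] [0.1618 0.2169 0.0521]
yaw -4.419664327768965 pitch 9.34305655295187
[-0.9744  0.2384 10.4094]
```

View pics/s12c.png

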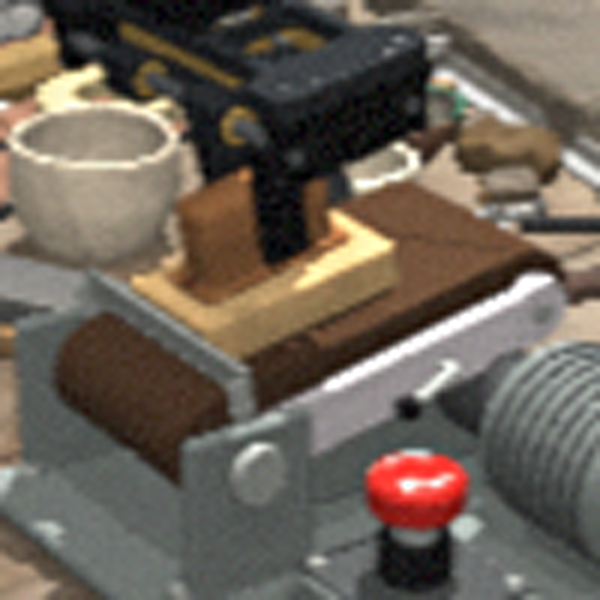

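View pics/w12c.png

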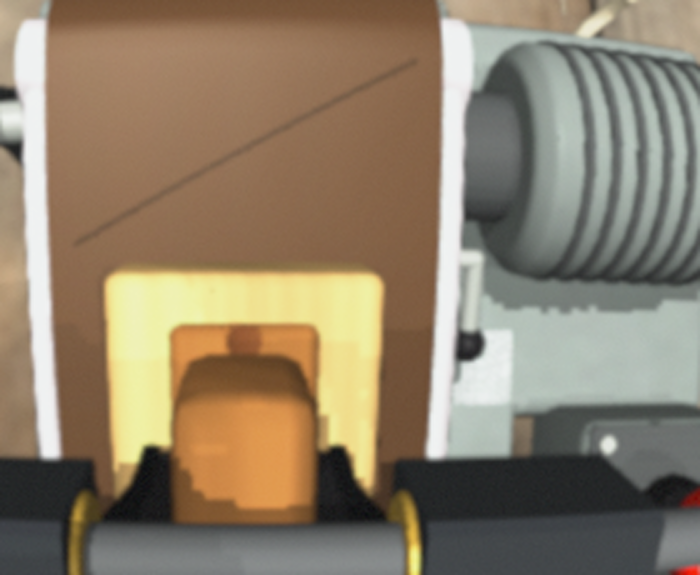

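```bash
python3 - <<'E'
from station import r
print(r.finish_job())
E
python3 st.py
```

```text
the job is handed in; nothing more can be done
None
the job is handed in; nothing more can be done
```

The stop button check and the block placement are both done, and I handed the job in at about 22.7 s of the 61 s allowed. It reports no verdict.

**Stop button:** I pressed it with about 13 N. It stayed about 6 mm down once the fingers were off it. I then gripped the head, twisted it about 35° clockwise and let go. The scene camera showed it back up, and it was still up in the last picture.

**Block:** I took the one left of the sander, which was 0.52 m from the base against 0.44 m for the look-alike. I gripped it by the handle, lifted it and laid it on the belt with its lower end against the work stop, still gripped.

**Last checks before handing in:**

| Check | Reading |
|---|---|
| Wrist force, vertical | about 10 N, so about 12 N on the belt including the block's weight |
| Contact | centred under the block, by the moment reading; light contact with the stop |
| Block pitch | 9.3° |
| Block yaw | -4.4°, against a measured belt yaw of about -4.5° |
| Sideways position | roughly centred on the belt by the wrist picture |

**Where the checks disagreed:** The camera fits put the belt slope anywhere between 8.9° and 10.4°. They also left the belt height uncertain by several millimetres, with edge mismatches of 1–2 pixels. I settled the final slope and height by touch, at the pitch where the contact moment balanced. I did not re-measure the bystanders at the end; the arm stayed clear of them.

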